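# Fit the retaining ring of a tube mixer

### The arm

A 7-joint arm with a two-finger parallel gripper is mounted at the origin on the work surface. World frame = base frame: x ahead of the robot, y to its left, z up, the work surface at z = 0. Lengths are in m, angles in rad, forces in N, time in s.
With the tool pointing down it reaches from about 0.4 to 0.75 m from the base axis. Payload 19.5 kg.
Tool frame: the origin (TCP) lies at the very end of the fingers, on their centre line; the grasp point (between the pads) lies ctrl.grip_depth behind it (ctrl.grip_depth is the distance from the TCP to the grasp point, in m); z points along the fingers, y is the line along which they close (so a half turn about z gives the same grasp; the last joint's range is limited). The gripper opens to 85 mm and grips with 20 to 120 N. Pads are 22 mm wide; open, the fingers measure 114 mm over their backs; the gripper's body (76 mm by 85 mm) begins 54 mm behind the grasp point. The pads swing forward as they close: fully open they stand 13 mm farther back than shut.
Start: joints at [1.299, 0.707, -0.028, 1.485, 0.022, 0.951, -0.075], TCP at [0.131, -0.56, 0.231] pointing down, gripper open.
Joint ranges: [-2.71, 2.71], [-0.32, 2.16], [-1.57, 1.52], [0, 2.45], [-1.46, 4.6], [0, 2.02], [-2.83, 2.83]. Speed limits (rad/s): [1.89, 1.89, 2.57, 2.57, 3.01, 3.01, 3.01].

### API

Orientations are given as a unit quaternion [x, y, z, w].
In Python, from workcell import ctrl, optics gives the robot as it stands. The module is installed in compiled form; this text tells all that it offers.
- The arm moves only by the shell command python3 -m pendant 'ROWS' [FORCE]. ROWS is JSON, a list that holds one entry, the list of rows, each a list of 7 numbers: the shift along the tool's x, y, z in cm, then the turn, a rotation vector about the tool's x, y, z in rad, then the gripper's target within -1 to 1 (fully open at 1, half-way at 0, shut at -1). In form: [[[tx, ty, tz, ax, ay, az, gripper], ...]]. A call has 1 to 10 rows; each row shifts and turns the commanded pose from where the row before left it, along the tool's axes as they then stand; what a row does not reach is not made up. A row lasts 1/12 s, in which the tool goes at most 41.7 mm and 7.16 degrees, less where a joint would pass 70% of its speed; a pose out of reach is approached as far as the arm can. A call with a gripper value outside its range is refused whole. The fingers move at their own pace and stop on an object; FORCE is the grip in N (left out, the last holds). Time passes only in rows, so rows that do not move let the fingers close. It gives the time, the measured TCP pose, the force, the opening and the grip force at its end, in the units of the state.
- ctrl.state(): the state, without advancing time (a new reading comes with each control period).
- optics.snapshot(name): name is "side" or "top" or "wrist"; returns the picture (400x640x3 uint8, red, green, blue); there is no depth.
- optics.camera_model(name): a dict with "intrinsics" (3x3 intrinsics, pixels), "k1" (the pictures are not rectified: a ray, as slopes to the right and down, at radius r is drawn at 1 + k1 r^2 times it, then the intrinsics apply), "rvec" (rotation vector, rad) and "tvec" (3), from world to camera coordinates, as OpenCV has them. Camera axes: x right, y down, z forward; pixel columns grow to the right and rows downward; lengths in m; the calibration is good to about 2 mm. A picture is of the moment at which its call begins: read the wrist's pose just before it. camera_model takes no time and is no camera call; for the wrist camera it gives the pose at the moment of the call.
- ctrl.sign_off(): hands the job in; it is judged then, once.
The state is a dict: "clock": time; "joint_positions": joint angles; "qd": joint speeds; "tau": joint torques, N m; "tool_pos": TCP position; "tcp_rot": TCP orientation; "ft_force": force on the tool from outside, world axes, zero at the start; "wrist_torque": the same for the moment, N m; "grip_width": finger opening in m; "grip_force": force on a finger pad.
Only numpy, scipy, OpenCV 4.12 (cv2) and the standard library are available. Lean on these libraries where they do the work, as an engineer would, in place of code of your own. Each camera call takes 0.05 s, during which the arm holds its last target. There are 200 camera calls.

### The job

The tube mixer on the bench needs its retaining ring back. Take the ring pliers from their stand, pick the ring off its post with them, spreading it only as far as it needs to pass over the spindle (never wide open), slide it down, press the sprung rotor down gently with it (about 8 N by feel, always well below 16 N) and let it snap into the spindle's groove; then put the pliers back upright in their stand. Handle the ring only with the pliers, keep your fingers off the mixer, and leave the other things on the bench where they are.

Things in the scene. Friction and masses are not known exactly. Their poses are not given: they have to be found in the camera images.
- mixer: Tube mixer, a white box 150 x 150 x 50 mm standing fixed on the bench; a steel spindle rises from the middle of its top and carries a round aluminium tube rotor (132 mm across, dark holes round its edge, a plain raised boss 64 mm across in its middle). Origin: centre of the underside; z up.
- spindle_top (a point): Centre of the top end of the vertical spindle, 108 mm above the bench. The spindle's head is 28 mm in diameter, tapering to 21 mm over its top 4 mm, and ends 11.2 mm below this point, where the groove (22.4 mm in diameter) begins. The rotor's boss covers the groove until it is pressed down.
- rotor (a joint): How far the rotor is pressed down, m: 0 at rest (flat top of the boss 16 mm below the spindle top), up to 0.007. A spring holds it up: 1 N to start and 4 N more per mm. A 6 mm ring lying on the boss comes below the spindle's head, level with the groove, once the rotor is 1.2 mm or more down (about 6 N); 15 N is reached at 3.5 mm.
- ring_mid (a point): Middle of the bore, half-way up, of the oiled steel retaining ring, 6 mm thick, lying loose and flat round the spigot of its holder. A C of two sprung halves hinged together at the back, 14.7 mm behind this point; x points from the hinge to the open side with two ears, which reach 30 mm in front of this point; z up. Closed: bore 24 mm, outside 34 mm.
- eye_left (a point): Middle of the through hole (8 mm along ring x, 7 mm along y, walls 2.5 mm) in the ear on the ring's +y side, half-way up the 6 mm thickness; at ring x = 23.5, y = 8.5 mm while closed. It swings with its half about the hinge: spread, it also lies about 4 mm nearer the hinge, so ease the pliers 4 to 6 mm away from the spindle while the ring closes.
- eye_right (a point): The same for the ear on the ring's -y side, at y = -8.5 mm while the ring is closed.
- ring_left (a joint): Angle by which the ring's left half is swung open about the hinge, rad: 0 closed. Sprung shut (3 N at the eye closed, 6 N at 0.3 rad). The ring passes over the 28 mm spindle head with both halves open 0.26 rad or more; 0.3 is comfortable, with the spindle axis 2 to 6 mm in front of ring_mid (towards the ears). Over 0.5 rad ruins the ring.
- ring_right (a joint): The same for the right half.
- post: Ring holder, a black block 90 x 70 x 30 mm fixed on the bench, with the ring on its top; a spigot 19 mm in diameter and 9 mm tall stands in the ring's bore. Origin: on the bench below the spigot; z up.
- pliers_grip (a point): Point midway between the two grips of the ring pliers (about 140 g, bright steel, black rubber handles) that stand upright in the stand, tips down. Grips: rubber blocks 22 mm (x) by 12 mm tall, 60 mm over their outsides (along y) when released; squeeze along y from above. Handles end about 10 mm above this point, the pivot is 50 mm below. z up.
- lever_left (a joint): Angle by which a handle of the pliers is squeezed, rad, 0 released, both alike. Squeezing SPREADS the tips: each goes outward 1.5 mm per mm that its grip goes in. Return spring: 10 N on each grip at first, 12 N at 0.2 rad; with the ring spread on the tips about 23 N. The ring on the tips is open 0.3 rad with the fingers about 40 mm apart. Hold them by 57 to 58 mm to carry them unspread.
- pliers_tips (a point): Point of the pliers midway between the jaws, level with the underside of their square shoulders (12 x 12 mm), 125 mm below the grip point, same axes. Below each shoulder a square tip 3.6 mm thick reaches 5 mm down, at y = +7.5 and -7.5 mm when released (x = 0); they go into the ring's ear holes until the shoulders lie on the ears. Whirled fast, the pliers swing in the grip.
- stand: Pliers stand, a wooden block 64 x 90 x 46 mm fixed on the bench with a pocket 15 mm (x) by 32 mm (y), 34 mm deep, in its middle, in which the jaws stand with 1.5 mm (x) and 2.5 mm (y) of play each side, shoulders on the pocket's floor 12 mm above the bench, tips in a slot below. Origin: centre of the underside; z up.
Not all that is in view belongs to the job. Of the things that look like the mixer, the middle-sized one is meant.

How it is judged:
By the outcome, as a careful person would: the job done as asked, in the order asked, and still so for the second after the job is handed in, with the robot touching nothing.
It also fails if it takes over 72 s, if anything falls off the work surface, if the arm or the gripper's body presses on something with over 40 N, if the wrist force passes 120 N, or if a joint passes its speed limit or range.

## Working session

There is one attempt and no reset: what is moved stays moved. The work goes in short steps, Python scripts to look and compute and a shell command to move; the robot and the scene stay as the last step left them, time stands still between calls to the robot, and variables do not carry over. Pictures are saved under pics/ and viewed, at most 10 in all, crops included, and the job is handed in when it is done.

```bash
mkdir -p pics; cat > h.py <<'E'
import numpy as np, cv2
from scipy.spatial.transform import Rotation as R
from workcell import ctrl, optics
def cam(n):
    m=optics.camera_model(n); return np.array(m["intrinsics"]),m["k1"],R.from_rotvec(np.array(m["rvec"]).ravel()).as_matrix(),np.array(m["tvec"]).ravel()
def ray(c,uv):
    K,k1,Rm,t=c
    d=np.array([k1,0,0,0,0.])
    p=cv2.undistortPoints(np.array([[uv]],float),K,d,None,None,None) if False else cv2.undistortPointsIter(np.array([[uv]],float),K,d,np.eye(3),np.eye(3),(3,50,1e-10))
    p=p.ravel(); return -Rm.T@t, Rm.T@np.array([p[0],p[1],1])
def atz(c,uv,z):
    o,d=ray(c,uv); return o+d*(z-o[2])/d[2]
def proj(c,P):
    K,k1,Rm,t=c
    return cv2.projectPoints(np.array(P,float).reshape(-1,1,3),Rm,t,K,np.array([k1,0,0,0,0.]))[0].reshape(-1,2)
def tri(obs):
    A=np.zeros((3,3));b=np.zeros(3)
    for c,uv in obs:
        o,d=ray(c,uv); d=d/np.linalg.norm(d); M=np.eye(3)-np.outer(d,d); A+=M;b+=M@o
    return np.linalg.solve(A,b)
def save(n,name,crop=None,s=1):
    im=optics.snapshot(n)
    if crop: x0,y0,x1,y1=crop; im=im[y0:y1,x0:x1]
    im=cv2.resize(im,None,fx=s,fy=s,interpolation=cv2.INTER_CUBIC)
    cv2.imwrite(f"pics/{name}.png",im[:,:,::-1]); 
E
python3 - <<'E'
from h import *
a=optics.snapshot("top");b=optics.snapshot("side");w=optics.snapshot("wrist")
for n,i in zip("abw",(a,b,w)): cv2.imwrite(f"pics/{n}0.png",i[:,:,::-1])
for n in("top","side","wrist"):
    c=cam(n);print(n,c[0].tolist(),c[1],-c[2].T@c[3],c[2].tolist())
s=ctrl.state();print(ctrl.grip_depth,{k:np.round(v,3).tolist() for k,v in s.items()})
E
```

```text
top [[446.32390103690005, 0.0, 322.0010174905836], [0.0, 446.32390103690005, 200.50077726809138], [0.0, 0.0, 1.0]] -0.02783286701928117 [ 0.39189527 -0.06473598  1.30723988] [[0.006599083762462349, -0.9999711214916156, 0.0037693867268265638], [-0.9966048937546621, -0.0068861347225037395, -0.08204429835669229], [0.08206788554455646, -0.0032151720613209506, -0.9966215554717154]]
side [[426.59338369583054, 0.0, 321.2820569568915], [0.0, 426.59338369583054, 201.47692026949485], [0.0, 0.0, 1.0]] 0.0008509078325781556 [0.10063476 0.46079695 0.82991632] [[-0.7896780411049577, -0.6133574699670584, 0.014184690065202232], [-0.45920456624224604, 0.5755626557725962, -0.6766526402980089], [0.4068657736144778, -0.540851405947701, -0.7361657414913355]]
wrist [[295.65281817819675, 0.0, 323.93900714406544], [0.0, 295.65281817819675, 192.81658325748685], [0.0, 0.0, 1.0]] -0.05553056488810865 [ 0.19648344 -0.5456781   0.37402853] [[0.2276764788231973, -0.9737364338098361, -0.0008823049204964017], [-0.9382253176371343, -0.21961565437862274, 0.26739898596768724], [-0.2605699029730185, -0.06005265875173103, -0.9635854937894612]]
0.0187 {'clock': 0.15, 'joint_positions': [1.299, 0.707, -0.028, 1.485, 0.022, 0.951, -0.076], 'qd': [-0.0, -0.002, 0.001, -0.0, -0.002, -0.001, 0.001], 'tau': [-0.001, -88.329, 1.234, -23.619, 0.017, 0.005, 0.0], 'tool_pos': [0.131, -0.56, 0.231], 'tcp_rot': [0.993, 0.115, -0.0, -0.0], 'ft_force': [0.461, 0.223, -0.379], 'wrist_torque': [-0.06, -0.005, 0.015], 'grip_force': 0.0, 'grip_width': 0.085}
```

View pics/a0.png

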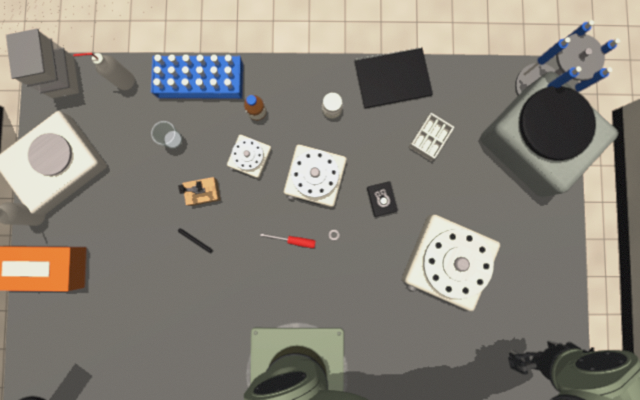

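View pics/b0.png

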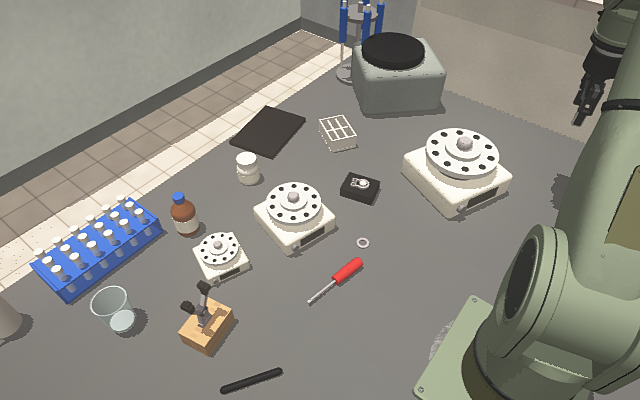

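Top view candidates: 
- **Mixers:** small (248,156), middle (315,174) and large (457,263). I choose the middle one.
- **Rings:** one on the black post at (383,199), and a loose plain one at (334,235), which is a decoy. I choose the ring on the post.
- **Pliers:** in the wooden stand at (201,191). The black rod (195,240) and screwdriver (290,240) aren't part of the job.

Next is one close crop to check these choices.

```bash
python3 - <<'E'
from h import *
a=cv2.imread("pics/a0.png");b=cv2.imread("pics/b0.png")
def cr(i,x,y,w,h,s): return cv2.resize(i[y:y+h,x:x+w],None,fx=s,fy=s,interpolation=cv2.INTER_CUBIC)
r1=np.hstack([cr(a,175,165,50,50,5),cr(a,360,175,50,50,5),cr(a,280,140,50*7//5,50*7//5,250/70)])
r2=np.hstack([cr(b,170,270,75,75,250/75),cr(b,335,165,50,50,5),cr(b,250,170,90,90,250/90)])
cv2.imwrite("pics/c1.png",np.vstack([r1,r2]))
ct=cam("top")
print("stand",atz(ct,(201,191),.046),"mixer",atz(ct,(315,172),.108),"post",atz(ct,(383,199),.033))
E
```

```text
stand [0.52048119 0.27541812 0.046     ] mixer [ 0.56802642 -0.04911772  0.108     ] post [ 0.50235222 -0.24378574  0.033     ]
```

View pics/c1.png

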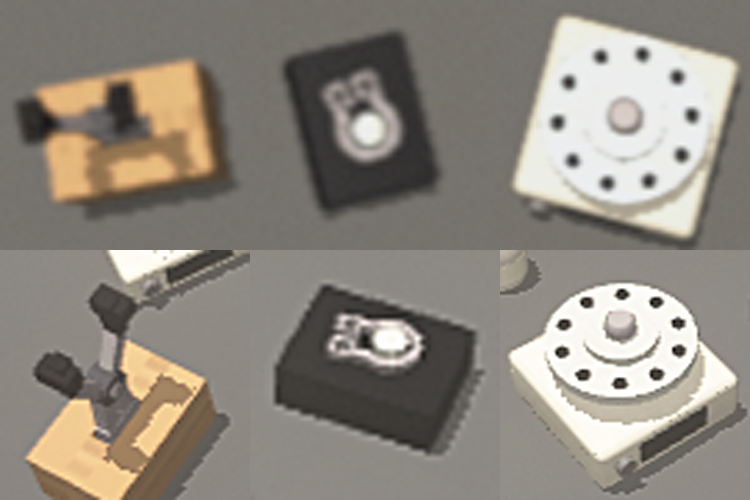

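The crop confirms the choices: pliers in the wooden stand, the C ring with ears on the black post, and the middle mixer. Ring +x points roughly to world +x. I'll fly over the post first.

```bash
python3 -m pendant '[[[3.48,-1.68,0,0,0,0,1],[3.48,-1.68,0,0,0,0,1],[3.48,-1.68,0,0,0,0,1],[3.48,-1.68,0,0,0,0,1],[3.48,-1.68,0,0,0,0,1],[3.48,-1.68,0,0,0,0,1],[3.48,-1.68,0,0,0,0,1],[3.48,-1.68,0,0,0,0,1],[3.48,-1.68,0,0,0,0,1],[3.48,-1.68,0,0,0,0,1]]]'
python3 -m pendant '[[[3.48,-1.68,0,0,0,0,1],[3.48,-1.68,0,0,0,0,1],[3.48,-1.68,0,0,0,0,1],[0,0,0,0,0,0,1],[0,0,0,0,0,0,1]]]'
python3 - <<'E'
from h import *
import pickle
c=cam("wrist");im=optics.snapshot("wrist");cv2.imwrite("pics/w1.png",im[:,:,::-1])
pickle.dump(c,open("w1.pkl","wb"))
print(proj(c,[[.502,-.244,.033],[.568,-.049,.108]]))
E
```

```text
clock: 0.98
tool_pos: [0.4328, -0.3155, 0.2313]
tcp_rot: [0.993, 0.115, -0.0, -0.0]
ft_force: [0.7, -0.4, 0.1]
grip_width: 0.0855
grip_force: 0.0
clock: 1.4
tool_pos: [0.5228, -0.2424, 0.2307]
tcp_rot: [0.993, 0.116, -0.0, -0.0]
ft_force: [-0.6, -1.1, 0.1]
grip_width: 0.0857
grip_force: 0.0
[[320.43158042 187.15808144]
 [120.48925103  88.1568975 ]]
```

View pics/w1.png

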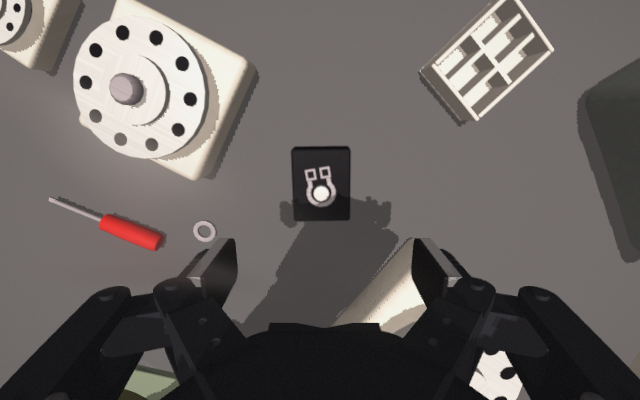

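The wrist view shows the ring on its post at about (321,187), with the ears pointing up in the image, nearly along tool x. The spindle of the middle mixer is at (126,89), close to the projection. Next I'll look over the mixer, then the stand.

```bash
python3 -m pendant '[[[1.5,-3.3,0,0,0,0,1],[1.5,-3.3,0,0,0,0,1],[1.5,-3.3,0,0,0,0,1],[1.5,-3.3,0,0,0,0,1],[1.5,-3.3,0,0,0,0,1],[0,0,0,0,0,0,1],[0,0,0,0,0,0,1]]]' | head -2
python3 - <<'E'
from h import *
import pickle
c=cam("wrist");im=optics.snapshot("wrist");cv2.imwrite("pics/w2.png",im[:,:,::-1])
pickle.dump(c,open("w2.pkl","wb"))
E
python3 -m pendant '[[[0.2,-3.75,0,0,0,0,1],[0.2,-3.75,0,0,0,0,1],[0.2,-3.75,0,0,0,0,1],[0.2,-3.75,0,0,0,0,1],[0.2,-3.75,0,0,0,0,1],[0.2,-3.75,0,0,0,0,1],[0.2,-3.75,0,0,0,0,1],[0.2,-3.75,0,0,0,0,1],[0,0,0,0,0,0,1],[0,0,0,0,0,0,1]]]' | head -2
python3 - <<'E'
from h import *
import pickle
c=cam("wrist");im=optics.snapshot("wrist");cv2.imwrite("pics/w3.png",im[:,:,::-1])
pickle.dump(c,open("w3.pkl","wb"))
w1=cv2.imread("pics/w1.png");w2=cv2.imread("pics/w2.png");w3=cv2.imread("pics/w3.png")
c2=pickle.load(open("w2.pkl","rb"))
p2=proj(c2,[[.568,-.049,.108]])[0].astype(int);p3=proj(c,[[.52,.275,.06]])[0].astype(int)
print(p2,p3)
def cr(i,cx,cy,w,h,s):
    i=cv2.copyMakeBorder(i,100,100,100,100,0); return cv2.resize(i[cy+100-h:cy+100+h,cx+100-w:cx+100+w],None,fx=s,fy=s,interpolation=cv2.INTER_CUBIC)
cv2.imwrite("pics/c2.png",np.hstack([cr(w1,321,185,30,50,4),cr(w2,*p2,40,80,2.5),cr(w3,*p3,70,80,2.5)]))
E
```

```text
clock: 2.03
tool_pos: [0.557, -0.0657, 0.2313]
clock: 2.92
tool_pos: [0.5044, 0.2293, 0.2312]
[307 170] [284 151]
```

View pics/c2.png

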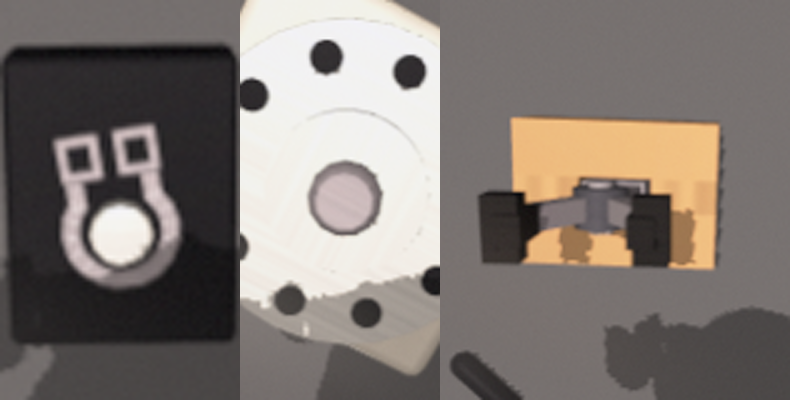

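The crop shows, in full-image pixels:
- **w1:** spigot at (321.5,193.5), eyes at (310.8,174.5) and (325.3,172.3).
- **w2:** spindle head at (309,169).
- **w3:** stand top corners at (243,118), (326,121) and (324,178), with the grips spanning columns 230–306. The pliers are nearly aligned with the tool.

Now I'll fit the poses numerically.

```bash
python3 - <<'E'
from h import *
import pickle
from scipy.optimize import least_squares,minimize
C=[pickle.load(open(f"w{i}.pkl","rb")) for i in(1,2,3)]
W=[cv2.imread(f"pics/w{i}.png").astype(int) for i in(1,2,3)]
def blobs(m,lo=20,hi=4000,off=(0,0)):
    n,l,s,ce=cv2.connectedComponentsWithStats(m.astype(np.uint8),connectivity=4)
    return [(s[i].tolist(),np.round(ce[i],1).tolist()) for i in range(1,n) if lo<s[i][4]<hi]
# ring
g=W[0][135:235,291:351].sum(2)/3
print("w1 spigot",blobs(g>200)); print("holes",blobs(g<100,8,60)); print("ring+",blobs(g>100,20))
e=[atz(C[0],p,.036) for p in((310.75,174.5),(325.25,172.25))]; s=atz(C[0],(321.5,193.5),.039)
m=(e[0]+e[1])/2; print("eyes z.036",e,"spigot",s,"eye gap",np.linalg.norm(e[0]-e[1]),"yaw",np.degrees(np.arctan2(e[0][0]-e[1][0],-(e[0][1]-e[1][1]))))
print("dist",np.linalg.norm((m-s)[:2]))
# spindle
def circ(c,x,y,z,r):
    t=np.linspace(0,2*np.pi,40); return proj(c,np.c_[x+r*np.cos(t),y+r*np.sin(t),0*t+z])
print("spindle wrist",atz(C[1],(309,169.2),.104),"from w1",atz(C[0],(126,89),.106))
q=W[1][:,:,:]; h=(q.max(2)-q.min(2))
print(q[169,285:335].tolist()[::3]);
# grips
g=W[2][71:231,214:354].sum(2)/3
print("grips",blobs(g<55,100))
c=C[2]
st=[atz(c,p,.046) for p in((242.8,118.2),(325.6,120.6),(324,178.2))];print("stand",np.round(st,4).tolist())
a=(st[0]+st[2])/2;print("stand c",a,[np.linalg.norm(st[i]-st[i+1]) for i in(0,1)])
d=st[0]-st[1];print("stand y dir yaw",np.degrees(np.arctan2(-d[0],d[1])))
E
```

```text
w1 spigot [([23, 52, 15, 14, 156], [29.6, 58.1])]
holes [([31, 34, 6, 7, 29], [33.7, 37.1]), ([17, 37, 6, 6, 30], [19.2, 39.5])]
ring+ [([0, 0, 60, 14, 650], [28.9, 4.9]), ([13, 31, 32, 40, 514], [28.2, 49.9]), ([22, 50, 17, 17, 206], [29.7, 58.1]), ([0, 87, 13, 13, 102], [5.6, 93.3])]
eyes z.036 [array([ 0.51499063, -0.22940416,  0.036     ]), array([ 0.52149415, -0.24523482,  0.036     ])] spigot [ 0.49631381 -0.24669667  0.039     ] eye gap 0.01711448590100224 yaw -157.66624285035303
dist 0.02384940348407411
spindle wrist [ 0.5684238  -0.04993598  0.104     ] from w1 [ 0.56817224 -0.05275428  0.106     ]
[[237, 241, 242], [233, 239, 242], [233, 240, 243], [156, 161, 169], [166, 165, 180], [186, 186, 203], [188, 188, 205], [192, 192, 209], [187, 187, 204], [188, 187, 204], [188, 188, 205], [187, 185, 203], [114, 113, 124], [220, 226, 228], [235, 241, 242], [233, 239, 242], [235, 241, 242]]
grips [([16, 77, 24, 28, 550], [26.4, 89.9]), ([75, 77, 17, 29, 441], [83.6, 91.3]), ([5, 142, 27, 18, 202], [16.7, 151.4])]
stand [[0.5429, 0.3276, 0.046], [0.5606, 0.2395, 0.046], [0.498, 0.2266, 0.046]]
stand c [0.52047256 0.2770618  0.046     ] [np.float64(0.08986553719610142), np.float64(0.06391316892948455)]
stand y dir yaw 11.364096221544358
```

```bash
python3 - <<'E'
from h import *
import pickle
from scipy.optimize import least_squares
c=pickle.load(open("w3.pkl","rb"))
def box(p,sgn,zt):
    x,y,yaw=p; P=[]
    for a in(-.011,.011):
        for b in(.030,.018):
            for z in(.131,zt): P.append([x+a*np.cos(yaw)-sgn*b*np.sin(yaw),y+a*np.sin(yaw)+sgn*b*np.cos(yaw),z])
    q=proj(c,P); return q[:,0].min(),q[:,0].max(),q[:,1].min(),q[:,1].max()
for zt in(.143,.147):
    def f(p):
        L=box(p,1,zt);Rr=box(p,-1,zt)
        return np.array([L[0]-230,L[2]-148,L[3]-176,Rr[1]-306,Rr[2]-148,Rr[3]-177])+.5
    r=least_squares(f,[.52,.277,.2],x_scale=.01);print(zt,r.x,np.degrees(r.x[2]),r.fun.round(1))
E
python3 -c "
from workcell import ctrl;print(ctrl.grip_depth,ctrl.state()['tool_pos'],ctrl.state()['tcp_rot'])"
```

```text
0.143 [0.52122796 0.27805806 0.21860073] 12.524899105156408 [-0.7 -0.7  0.7  0.7 -0.2  0.3]
0.147 [0.52181188 0.27747972 0.2177089 ] 12.473801242407065 [-1.4 -1.3  1.2  1.5 -0.7  0.9]
0.0187 [0.50489441 0.22783999 0.23133439] [9.93493321e-01 1.13889694e-01 2.22643681e-05 3.97428526e-04]
```

```bash
python3 -m pendant '[[[1.35,-2.24,0,0,0,0.01,1],[1.35,-2.24,0,0,0,0.01,1],[0,0,2.9,0,0,0,1],[0,0,2.9,0,0,0,1],[0,0,2.0,0,0,0,1],[0,0,1.9,0,0,0,1],[0,0,1.8,0,0,0,1],[0,0,0,0,0,0,1],[0,0,0,0,0,0,1]]]' 40
python3 -m pendant '[[[0,0,0,0,0,0,0.45],[0,0,0,0,0,0,0.45],[0,0,0,0,0,0,0.45],[0,0,0,0,0,0,0.45]]]' 40
python3 -c "
from workcell import ctrl;print(ctrl.grip_depth)
from h import *
save('wrist','w4')"
```

```text
clock: 3.72
tool_pos: [0.5214, 0.2771, 0.1165]
tcp_rot: [0.995, 0.103, -0.0, 0.0]
ft_force: [-0.1, -0.1, 0.7]
grip_width: 0.0855
grip_force: 0.0
clock: 4.05
tool_pos: [0.521, 0.279, 0.1171]
tcp_rot: [0.995, 0.105, 0.0, -0.0]
ft_force: [-0.2, -0.2, -0.7]
grip_width: 0.0618
grip_force: 0.0
0.0187
```

View pics/w4.png

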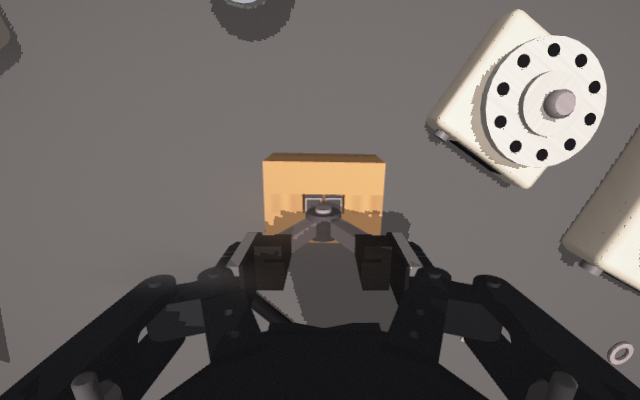

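The wrist view shows the two grips at (270,260) and (375,260), centred between the pads, with the pivot at (323,210). Closing to carry width.

```bash
python3 -m pendant '[[[0,0,0,0,0,0,0.35],[0,0,0,0,0,0,0.35],[0,0,0,0,0,0,0.35],[0,0,0,0,0,0,0.35],[0,0,0,0,0,0,0.35],[0,0,0,0,0,0,0.35]]]' 60
```

```text
clock: 4.6
tool_pos: [0.5213, 0.2796, 0.1175]
tcp_rot: [0.994, 0.105, 0.001, -0.001]
ft_force: [-0.5, 0.5, 13.8]
grip_width: 0.058
grip_force: 18.8
```

```bash
python3 -m pendant '[[[0,0,-0.3,0,0,0,0.33],[0,0,-0.7,0,0,0,0.33],[0,0,-1,0,0,0,0.33],[0,0,-1.5,0,0,0,0.33],[0,0,-2,0,0,0,0.33],[0,0,-2.5,0,0,0,0.33],[0,0,-3,0,0,0,0.33],[0,0,-2,0,0,0,0.33],[0,0,-1,0,0,0,0.33],[0,0,0,0,0,0,0.33]]]'
python3 - <<'E'
from h import *
import pickle
c=cam("wrist");pickle.dump(c,open("w5.pkl","wb"))
save("wrist","w5",(200,100,440,300),3); s=ctrl.state();print(s["tool_pos"],s["tcp_rot"],s["grip_width"])
E
```

```text
clock: 5.43
tool_pos: [0.5214, 0.2793, 0.2592]
tcp_rot: [0.995, 0.105, 0.002, -0.001]
ft_force: [0.2, 0.2, -2.1]
grip_width: 0.057
grip_force: 10.3
[0.52091824 0.27905601 0.25746886] [ 9.94505106e-01  1.04684586e-01  7.59035487e-04 -3.93522769e-04] 0.0569671583409917
```

View pics/w5.png

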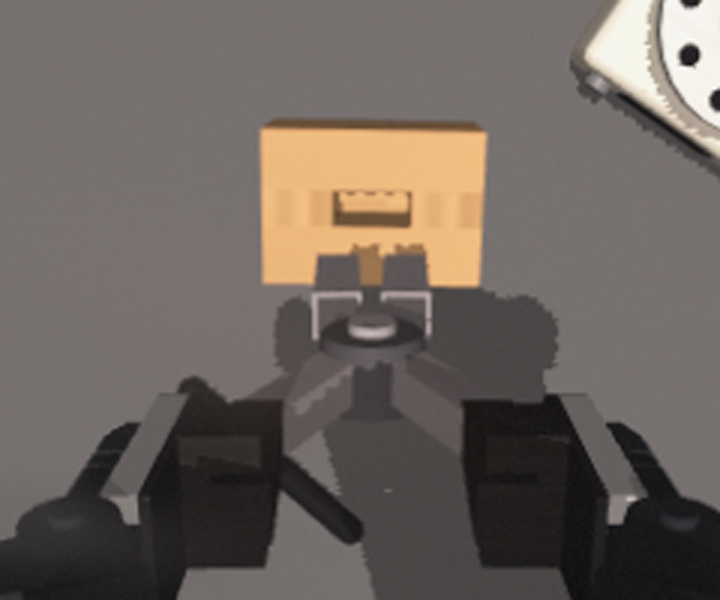

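The picture shows the pliers held level. The bottom front edge of the jaw shoulders is at full-image row ~184.4, columns 305.3–342, and the stand pocket is at about (324,169).

```bash
cat >> h.py <<'E'
def toolpts(P):
    s=ctrl.state(); return np.array(s["tool_pos"])+R.from_quat(s["tcp_rot"]).apply(P)
E
python3 - <<'E'
from h import *
from scipy.optimize import least_squares
c=cam("wrist");s=ctrl.state();print(s["tool_pos"],s["tcp_rot"])
def pr(dx,dy,dz,h=.01575): return proj(c,toolpts([[.006+dx,-h+dy,.1055+dz],[.006+dx,h+dy,.1055+dz]]))
print(pr(0,0,0))
obs=np.array([[342,184.4],[305.3,184.4]])
print(pr(0,0,0)); 
o2=obs[::-1] if pr(0,0,0)[0,0]<323 else obs
for dz in(-.006,-.003,0,.003,.006):
    r=least_squares(lambda p:(pr(p[0],p[1],dz)-o2).ravel(),[0,0],x_scale=.01);print(dz,r.x,r.fun.round(2))
print("pocket",atz(c,(200+372/3,100+208/3),.046))
# intrinsic camera in tool frame
E
```

```text
[0.52091824 0.27905601 0.25746886] [ 9.94505106e-01  1.04684586e-01  7.59035487e-04 -3.93522769e-04]
[[304.43085404 183.9976608 ]
 [340.82241427 183.99424417]]
[[304.43085404 183.9976608 ]
 [340.82241427 183.99424417]]
-0.006 [0.00111777 0.00089246] [-0.29  0.01  0.29  0.  ]
-0.003 [0.00038002 0.00088926] [-0.06  0.    0.06 -0.  ]
0 [-0.00035782  0.00088606] [ 0.16 -0.   -0.16 -0.  ]
0.003 [-0.00109573  0.00088286] [ 0.38 -0.   -0.38 -0.01]
0.006 [-0.00183372  0.00087966] [ 0.59 -0.01 -0.59 -0.01]
pocket [0.5198665  0.27773407 0.046     ]
```

The tips sit within 1 mm of the TCP axis, 0.1055 m below it. I'll turn to the ring's yaw of about 22.5° and carry the pliers over.

```bash
python3 -m pendant '[[[0,0,0,0,0,-0.061,0.33],[0,0,0,0,0,-0.061,0.33],[0,0,0,0,0,-0.061,0.33],[-0.388,0.922,0,0,0,0,0.33],[-0.775,1.843,0,0,0,0,0.33],[-1.16,2.77,0,0,0,0,0.33],[-1.395,3.318,0,0,0,0,0.33],[-1.395,3.318,0,0,0,0,0.33],[-1.395,3.318,0,0,0,0,0.33],[-1.395,3.318,0,0,0,0,0.33]]]' | head -3
python3 -m pendant '[[[-1.395,3.318,0,0,0,0,0.33],[-1.395,3.318,0,0,0,0,0.33],[-1.395,3.318,0,0,0,0,0.33],[-1.395,3.318,0,0,0,0,0.33],[-1.395,3.318,0,0,0,0,0.33],[-1.395,3.318,0,0,0,0,0.33],[-1.395,3.318,0,0,0,0,0.33],[-1.16,2.77,0,0,0,0,0.33],[-0.775,1.843,0,0,0,0,0.33],[-0.388,0.922,0,0,0,0,0.33]]]' | head -3
python3 -m pendant '[[[0,0,2,0,0,0,0.33],[0,0,2,0,0,0,0.33],[0,0,1,0,0,0,0.33],[0,0,0.5,0,0,0,0.33],[0,0,0,0,0,0,0.33],[0,0,0,0,0,0,0.33]]]'
python3 - <<'E'
from h import *
import pickle
c=cam("wrist");s=ctrl.state();pickle.dump((c,s),open("w6.pkl","wb"))
save("wrist","w6",(220,90,420,240),4)
print(s["tool_pos"],s["tcp_rot"],proj(c,toolpts([[.006,-.015,.1055],[.006,.017,.1055]])),proj(c,[[.5183,-.2368,.036]]))
E
```

```text
clock: 6.32
tool_pos: [0.5189, 0.0726, 0.2559]
tcp_rot: [0.981, 0.194, -0.0, 0.0]
clock: 7.15
tool_pos: [0.5166, -0.2404, 0.2556]
tcp_rot: [0.981, 0.192, -0.001, 0.0]
clock: 7.65
tool_pos: [0.5182, -0.2368, 0.2016]
tcp_rot: [0.981, 0.195, 0.0, -0.0]
ft_force: [-0.4, -0.0, -0.7]
grip_width: 0.0571
grip_force: 10.3
[ 0.51816126 -0.23677075  0.20164512] [ 9.80813652e-01  1.94947623e-01  5.35920997e-05 -3.16166799e-05] [[305.67511544 183.66276157]
 [342.70101599 183.66421057]] [[323.05820879 175.70989667]]
```

View pics/w6.png

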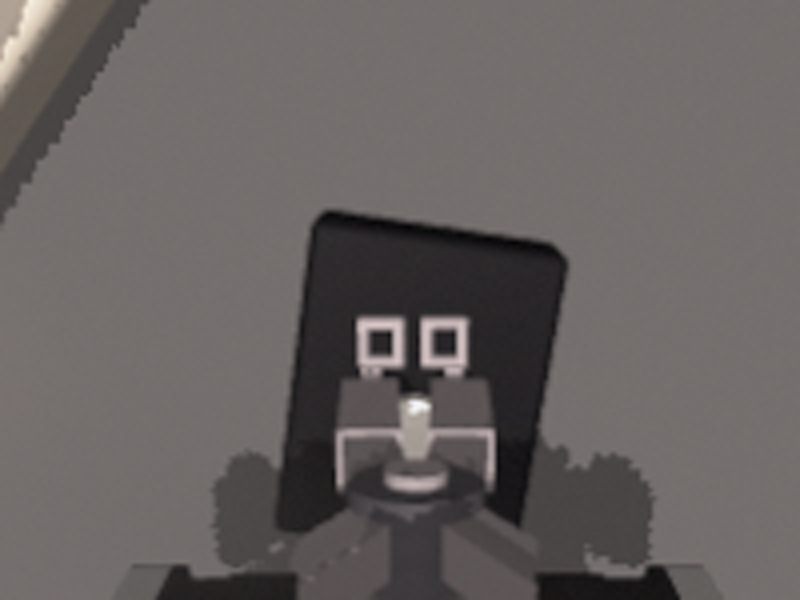

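The ring and jaws are aligned in yaw. The eyes are at full-image (315,175.8) and (331,175.8), and their midpoint matches the projection. The shoulders are centred at (323.75,185), so I'll shift about −0.8 mm in tool y, relax slightly and descend partway.

```bash
python3 -m pendant '[[[0,-0.08,1,0,0,0,0.36],[0,0,1.5,0,0,0,0.36],[0,0,1,0,0,0,0.36],[0,0,0.8,0,0,0,0.36],[0,0,0.5,0,0,0,0.36],[0,0,0,0,0,0,0.36],[0,0,0,0,0,0,0.36]]]'
python3 - <<'E'
from h import *
c=cam("wrist")
save("wrist","w7",(270,130,380,210),7)
print(proj(c,toolpts([[.006,-.015,.1055],[.006,.015,.1055],[0.0018,-.0088-.0018,.1105],[.0018,.0088+.0018,.1105]])),proj(c,[[.5183,-.2368,.036]]))
E
```

```text
clock: 8.28
tool_pos: [0.518, -0.2362, 0.1536]
tcp_rot: [0.981, 0.195, 0.0, -0.0]
ft_force: [0.1, -0.3, -1.3]
grip_width: 0.0584
grip_force: 10.0
[[305.51919966 183.75593899]
 [340.21289619 183.75705807]
 [310.9113646  187.0227297 ]
 [334.87440909 187.02374216]] [[323.49470999 186.92306588]]
```

View pics/w7.png

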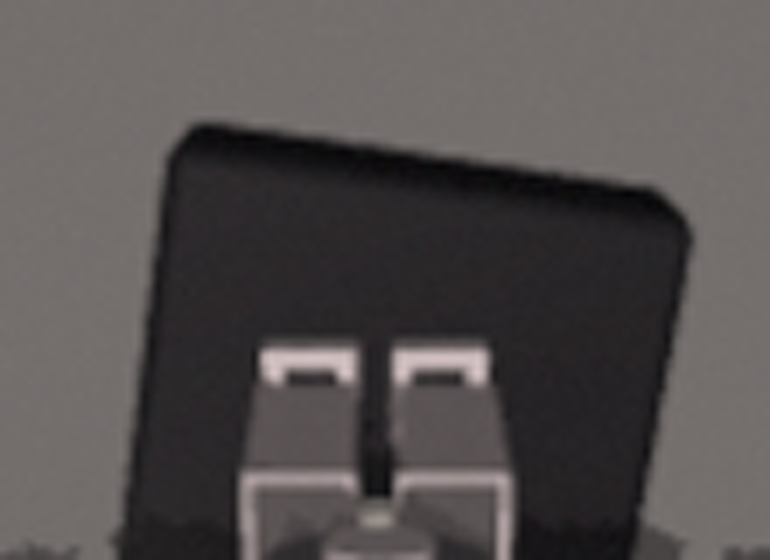

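Both ears show just ahead of the shoulders. Ear mid column is 323.5 against 323.7 for the shoulders, the ear front edge is at row 178.9 and the shoulder edge at row 185.0. The lateral alignment is good, so I'll compute the x offset.

```bash
python3 - <<'E'
from h import *
c=cam("wrist");s=ctrl.state();p=np.array(s["tool_pos"]);x=R.from_quat(s["tcp_rot"]).as_matrix()[:,0]
print(p)
print("eye toolx mm",((atz(c,(323.5,178.9),.036)-p)@x-.0065)*1e3)
for z in(.046,.048,.050): print("tip toolx",((atz(c,(323.5,185),z)-p)@x-.006)*1e3)
print("eye y, tip y", [(atz(c,(u,180),z)-p)@R.from_quat(s["tcp_rot"]).as_matrix()[:,1]*1e3 for u,z in((323.5,.036),(323.7,.048))])
E
```

```text
[ 0.51801828 -0.23631612  0.15376097]
eye toolx mm 1.064485878502992
tip toolx -1.6255235211001702
tip toolx -1.127355782103781
tip toolx -0.6291880431073928
eye y, tip y [np.float64(0.6355339585309858), np.float64(0.8288520096728036)]
```

```bash
python3 -m pendant '[[[0.08,-0.02,0,0,0,0,0.36],[0,0,0.3,0,0,0,0.36],[0,0,0.3,0,0,0,0.36],[0,0,0.2,0,0,0,0.36],[0,0,0,0,0,0,0.36]]]'
python3 -m pendant '[[[0,0,0.15,0,0,0,0.36],[0,0,0.1,0,0,0,0.36],[0,0,0,0,0,0,0.36]]]'
```

```text
clock: 8.75
tool_pos: [0.5183, -0.2356, 0.1448]
tcp_rot: [0.981, 0.195, -0.0, -0.0]
ft_force: [1.0, -0.7, -2.3]
grip_width: 0.0581
grip_force: 10.0
clock: 9.0
tool_pos: [0.5184, -0.2357, 0.1426]
tcp_rot: [0.981, 0.195, -0.0, -0.0]
ft_force: [-0.1, 0.1, -1.4]
grip_width: 0.0581
grip_force: 10.0
```

Tips should be inside the holes, with no force so far. I'll ease down to contact.

```bash
for i in 1; do python3 -m pendant '[[[0,0,0.05,0,0,0,0.36],[0,0,0,0,0,0,0.36]]]'|grep -E "pos|ft"; done
python3 -m pendant '[[[0,0,0.05,0,0,0,0.36],[0,0,0,0,0,0,0.36]]]'|grep -E "pos|ft"
```

```text
tool_pos: [0.5185, -0.2357, 0.1423]
ft_force: [0.5, 0.3, -2.2]
tool_pos: [0.5185, -0.2357, 0.1418]
ft_force: [0.1, -0.3, -1.7]
```

```bash
python3 - <<'E'
from h import *
im=optics.snapshot("wrist");cv2.imwrite("pics/w8.png",cv2.resize(im[130:210,270:380],None,fx=7,fy=7,interpolation=cv2.INTER_CUBIC)[:,:,::-1])
g=im.sum(2)//3
for r in range(170,192): print(r,g[r,303:345:2].tolist())
E
```

```text
170 [43, 41, 42, 41, 41, 40, 42, 41, 41, 39, 40, 41, 39, 39, 40, 41, 39, 39, 39, 39, 38]
171 [43, 40, 43, 41, 40, 40, 42, 38, 41, 40, 39, 38, 40, 38, 39, 38, 41, 38, 39, 40, 39]
172 [42, 41, 41, 43, 41, 41, 42, 43, 40, 41, 39, 40, 41, 39, 38, 40, 38, 39, 40, 38, 40]
173 [41, 42, 41, 41, 41, 42, 39, 41, 40, 40, 40, 39, 40, 40, 41, 40, 41, 40, 38, 38, 38]
174 [41, 41, 42, 39, 42, 41, 39, 39, 40, 40, 40, 39, 39, 37, 38, 40, 40, 40, 38, 37, 40]
175 [42, 42, 41, 40, 41, 39, 39, 38, 40, 40, 39, 42, 39, 39, 40, 39, 38, 39, 40, 38, 39]
176 [41, 41, 39, 40, 40, 41, 39, 39, 41, 39, 38, 40, 39, 38, 39, 37, 39, 40, 38, 40, 38]
177 [40, 42, 41, 42, 40, 38, 39, 40, 39, 39, 40, 40, 37, 40, 38, 38, 37, 39, 40, 39, 36]
178 [41, 40, 39, 41, 39, 41, 40, 41, 39, 38, 40, 38, 39, 39, 38, 36, 39, 38, 37, 39, 39]
179 [42, 40, 43, 41, 38, 41, 41, 39, 40, 40, 39, 39, 40, 38, 36, 39, 40, 38, 38, 36, 38]
180 [42, 40, 40, 41, 39, 39, 39, 40, 39, 39, 38, 40, 39, 38, 38, 39, 38, 40, 38, 38, 38]
181 [41, 39, 41, 40, 40, 40, 40, 38, 39, 39, 38, 38, 38, 37, 39, 39, 40, 38, 37, 38, 38]
182 [40, 40, 62, 75, 68, 74, 74,
[... 198 characters left out ...]
141, 141, 101, 38, 38, 128, 140, 141, 140, 140, 140, 141, 53, 37]
185 [41, 39, 94, 107, 108, 107, 106, 108, 107, 99, 39, 39, 98, 108, 108, 107, 107, 107, 107, 51, 35]
186 [41, 43, 86, 87, 87, 84, 85, 87, 87, 89, 38, 38, 79, 86, 86, 85, 84, 85, 85, 49, 37]
187 [40, 45, 86, 86, 86, 85, 84, 86, 87, 88, 40, 37, 79, 85, 86, 86, 85, 85, 87, 53, 36]
188 [39, 47, 85, 85, 86, 85, 84, 86, 86, 88, 37, 38, 79, 85, 85, 85, 85, 85, 86, 61, 36]
189 [41, 51, 85, 85, 86, 86, 84, 86, 86, 90, 39, 33, 77, 86, 85, 86, 84, 85, 85, 64, 37]
190 [40, 57, 87, 83, 87, 83, 85, 86, 86, 92, 39, 37, 78, 86, 86, 85, 84, 85, 86, 66, 36]
191 [40, 62, 84, 86, 84, 85, 86, 85, 85, 72, 35, 37, 79, 86, 85, 85, 85, 86, 85, 71, 37]
```

```bash
python3 -m pendant '[[[0,0,0.05,0,0,0,0.36],[0,0,0,0,0,0,0.36]]]'|grep -E "pos|ft"; python3 -m pendant '[[[0,0,0.05,0,0,0,0.36],[0,0,0,0,0,0,0.36]]]'|grep -E "pos|ft"
```

```text
tool_pos: [0.5188, -0.2357, 0.1416]
ft_force: [0.0, 0.8, 3.6]
tool_pos: [0.519, -0.2357, 0.1415]
ft_force: [-0.7, 1.9, 11.7]
```

Contact is at TCP z 0.1417. I'll back off and spread halfway, raising a little to follow the pad swing and easing toward the hinge.

```bash
python3 -m pendant '[[[0,0,-0.07,0,0,0,0.31],[-0.03,0,-0.03,0,0,0,0.26],[-0.04,0,-0.04,0,0,0,0.21],[-0.04,0,-0.04,0,0,0,0.16],[0,0,0,0,0,0,0.16],[0,0,0,0,0,0,0.16],[0,0,0,0,0,0,0.16]]]' 60
cat >> h.py <<'E'
def ear(z,r=None):
    c=cam("wrist");im=optics.snapshot("wrist").astype(int).sum(2)//3
    for r in range(176,192):
        x=np.where(im[r,250:400]>95)[0]
        if len(x)>4:
            a=atz(c,(250+x[0]-.3,r),z);b=atz(c,(250+x[-1]+1.3-1,r),z); print(r,250+x[0],250+x[-1],len(x),round(1e3*np.linalg.norm(a-b),1))
E
python3 -c "
from h import *
ear(.036)"
```

```text
clock: 10.3
tool_pos: [0.5187, -0.2367, 0.1443]
tcp_rot: [0.981, 0.195, 0.002, 0.001]
ft_force: [-0.7, 1.2, 24.7]
grip_width: 0.05
grip_force: 25.5
176 250 399 70 130.4
177 250 399 70 130.6
178 250 399 70 130.7
179 250 399 70 130.8
180 250 399 70 130.9
181 250 399 71 131.0
182 250 399 82 131.1
183 250 399 99 131.3
184 250 399 97 131.4
185 250 399 76 131.5
186 250 399 75 131.6
187 250 399 75 131.7
188 250 399 75 131.9
189 250 399 75 132.0
190 250 399 73 132.1
191 250 399 72 132.2
```

```bash
sed -i 's/250:400/290:358/; s/250+/290+/g' h.py; python3 -m pendant '[[[0,0,-0.1,0,0,0,0.16],[0,0,0,0,0,0,0.16],[0,0,0,0,0,0,0.16]]]'| grep -E "pos|ft|gr"
python3 -c "
from h import *
ear(.036)"
```

```text
tool_pos: [0.5183, -0.2365, 0.1446]
ft_force: [-0.1, 0.4, 13.6]
grip_width: 0.0497
grip_force: 21.6
182 305 342 21 32.9
183 302 345 27 38.2
184 302 345 21 38.2
185 313 333 6 18.1
```

```bash
python3 -m pendant '[[[-0.04,0,-0.08,0,0,0,0.12],[-0.05,0,-0.06,0,0,0,0.08],[-0.05,0,-0.05,0,0,0,0.05],[-0.04,0,-0.04,0,0,0,0.02],[0,0,0,0,0,0,0.02],[0,0,0,0,0,0,0.02]]]'| grep -E "pos|ft|gr"
python3 -c "
from h import *
ear(.036)"
```

```text
tool_pos: [0.5163, -0.2368, 0.1464]
ft_force: [0.4, 1.3, 7.1]
grip_width: 0.0442
grip_force: 22.8
179 307 341 6 30.4
180 303 345 15 37.5
181 301 346 18 40.1
182 302 346 10 39.3
```

```bash
cat >> h.py <<'E'
def jaw(zs):
    c=cam("wrist");im=optics.snapshot("wrist").astype(int).sum(2)//3
    for r in range(178,194):
        l=im[r,280:368]; x=np.where(l>62)[0]
        if len(x)>4:
            a=atz(c,(280+x[0]-.5,r),zs);b=atz(c,(280+x[-1]+.5,r),zs); print(r,280+x[0],280+x[-1],len(x),"halfw",round(500*np.linalg.norm(a-b),1))
    return im
E
python3 -c "
from h import *
im=jaw(.036)
for r in range(176,190): print(r,im[r,292:358:2].tolist())"
```

```text
178 280 367 15 halfw 38.7
179 280 367 25 halfw 38.7
180 280 367 34 halfw 38.7
181 280 367 40 halfw 38.8
182 280 367 42 halfw 38.8
183 280 367 43 halfw 38.8
184 280 367 43 halfw 38.9
185 280 367 43 halfw 38.9
186 280 367 43 halfw 38.9
187 280 367 44 halfw 39.0
188 280 367 45 halfw 39.0
189 280 367 46 halfw 39.1
190 280 367 47 halfw 39.1
191 280 367 47 halfw 39.1
192 280 367 46 halfw 39.2
193 280 367 50 halfw 39.2
176 [38, 44, 43, 42, 42, 39, 41, 41, 40, 38, 41, 39, 42, 40, 40, 40, 39, 39, 36, 40, 38, 40, 39, 38, 38, 38, 39, 37, 37, 37, 38, 37, 38]
177 [38, 43, 41, 42, 41, 42, 41, 42, 40, 39, 38, 42, 41, 40, 41, 40, 39, 40, 40, 39, 37, 38, 38, 45, 38, 36, 38, 39, 36, 39, 37, 38, 36]
178 [40, 42, 41, 40, 42, 42, 42, 51, 59, 40, 41, 39, 39, 40, 37, 40, 39, 40, 40, 39, 40, 40, 42, 74, 67, 49, 37, 35, 37, 38, 36, 36, 38]
179 [42, 42, 43, 41, 43, 53, 70, 72, 92, 40, 40, 40, 39, 38, 40, 40, 37, 39, 40, 39, 40, 38, 48, 147, 124, 83, 69, 54, 41, 38, 37, 38, 37]
180 [40, 41, 41, 52, 66, 78, 122, 169, 139, 39, 40, 40, 39, 40, 38, 38, 39, 39, 39, 40, 40, 38, 68, 187, 179, 171, 134, 87, 73, 45, 36
[... 554 characters left out ...]
86, 41, 34, 37]
185 [43, 61, 86, 88, 87, 87, 86, 86, 89, 64, 36, 39, 40, 39, 39, 40, 38, 38, 38, 36, 39, 32, 81, 87, 87, 87, 87, 86, 88, 84, 41, 34, 33]
186 [41, 60, 87, 86, 87, 88, 85, 88, 88, 71, 28, 40, 39, 38, 39, 38, 39, 38, 37, 38, 36, 33, 83, 86, 87, 87, 86, 86, 89, 83, 42, 36, 34]
187 [43, 63, 86, 87, 87, 86, 87, 86, 87, 82, 31, 39, 39, 39, 39, 37, 38, 38, 39, 39, 38, 34, 86, 87, 88, 88, 86, 88, 87, 81, 42, 37, 35]
188 [41, 62, 87, 88, 87, 86, 86, 86, 89, 86, 38, 37, 40, 39, 38, 38, 38, 38, 38, 38, 37, 48, 86, 87, 87, 87, 86, 86, 87, 82, 38, 38, 36]
189 [43, 62, 86, 87, 87, 87, 87, 86, 87, 88, 43, 31, 35, 39, 38, 39, 37, 39, 37, 36, 36, 63, 86, 87, 87, 87, 88, 87, 89, 80, 37, 35, 34]
```

θ is about 0.22 at 44.2 mm, so I'll go to about 40.3 mm, then lift gently.

```bash
python3 -m pendant '[[[-0.05,0,-0.07,0,0,0,-0.02],[-0.05,0,-0.05,0,0,0,-0.05],[-0.02,0,-0.03,0,0,0,-0.075],[0,0,0,0,0,0,-0.075],[0,0,0,0,0,0,-0.075],[0,0,0,0,0,0,-0.075]]]'| grep -E "pos|ft|gr"
python3 -c "
from h import *
im=jaw(.036)
for r in range(176,186): print(r,im[r,288:360].tolist())" | tail -10
python3 -m pendant '[[[0,0,-0.1,0,0,0,-0.075],[0,0,-0.1,0,0,0,-0.075],[0,0,-0.2,0,0,0,-0.075],[0,0,-0.3,0,0,0,-0.075],[0,0,-0.5,0,0,0,-0.075],[0,0,-0.8,0,0,0,-0.075],[0,0,-1,0,0,0,-0.075],[0,0,-0.5,0,0,0,-0.075],[0,0,0,0,0,0,-0.075]]]'| grep -E "clock|pos|ft|gr"
python3 -c "
from h import *
save('wrist','w9',(260,130,390,230),6)"
```

```text
tool_pos: [0.5148, -0.2373, 0.1474]
ft_force: [0.5, 0.3, 2.7]
grip_width: 0.0404
grip_force: 23.2
176 [112, 90, 48, 31, 39, 42, 41, 42, 43, 42, 42, 42, 42, 41, 42, 41, 41, 42, 43, 40, 41, 42, 41, 41, 41, 41, 41, 41, 39, 40, 40, 40, 38, 41, 39, 41, 39, 40, 38, 40, 40, 39, 41, 39, 40, 39, 40, 40, 37, 37, 37, 39, 39, 40, 40, 38, 39, 38, 36, 39, 36, 39, 39, 37, 39, 38, 37, 39, 37, 37, 38, 39]
177 [113, 86, 41, 32, 38, 41, 43, 42, 41, 44, 42, 43, 41, 42, 41, 42, 41, 42, 41, 42, 40, 41, 41, 42, 40, 42, 40, 39, 38, 40, 40, 40, 39, 41, 41, 38, 39, 39, 40, 37, 39, 40, 40, 39, 39, 39, 37, 38, 38, 38, 39, 38, 38, 39, 37, 39, 38, 38, 38, 36, 37, 38, 39, 39, 37, 38, 37, 37, 38, 38, 37, 37]
178 [113, 84, 35, 33, 39, 42, 43, 43, 41, 43, 43, 42, 42, 40, 41, 39, 40, 40, 41, 41, 40, 41, 41, 38, 41, 40, 40, 40, 39, 39, 38, 38, 38, 39, 40, 39, 40, 39, 39, 38, 40, 37, 39, 36, 38, 39, 39, 38, 38, 38, 37, 37, 42, 54, 54, 46, 38, 38, 38, 39, 37, 38, 39, 36, 38, 37, 38, 37, 39, 38, 37, 37]
179 [112, 80, 29, 33, 40, 42, 41, 42, 41, 41, 40, 42, 41, 42, 41, 44, 50, 46, 41, 40, 41, 40, 40, 40, 40, 41, 40, 41, 40
[... 1372 characters left out ...]
]
184 [93, 54, 30, 61, 81, 86, 87, 87, 87, 87, 88, 88, 87, 86, 87, 87, 87, 86, 77, 53, 31, 38, 40, 39, 39, 39, 41, 40, 40, 39, 38, 39, 40, 39, 40, 39, 39, 38, 38, 38, 38, 38, 38, 37, 38, 38, 36, 37, 34, 35, 38, 58, 80, 87, 87, 87, 87, 87, 87, 85, 87, 86, 86, 87, 88, 86, 78, 55, 35, 35, 35, 36]
185 [86, 40, 34, 62, 81, 86, 87, 87, 88, 86, 87, 88, 88, 86, 87, 86, 88, 88, 86, 62, 32, 26, 36, 39, 39, 39, 40, 38, 39, 38, 40, 37, 38, 38, 38, 40, 39, 38, 39, 37, 38, 38, 38, 39, 38, 35, 39, 38, 30, 27, 33, 68, 85, 86, 87, 87, 87, 87, 86, 88, 88, 86, 88, 86, 87, 86, 70, 49, 34, 36, 34, 36]
clock: 12.55
tool_pos: [0.5152, -0.2375, 0.184]
ft_force: [-0.7, -0.2, -2.2]
grip_width: 0.0401
grip_force: 22.9
```

View pics/w9.png

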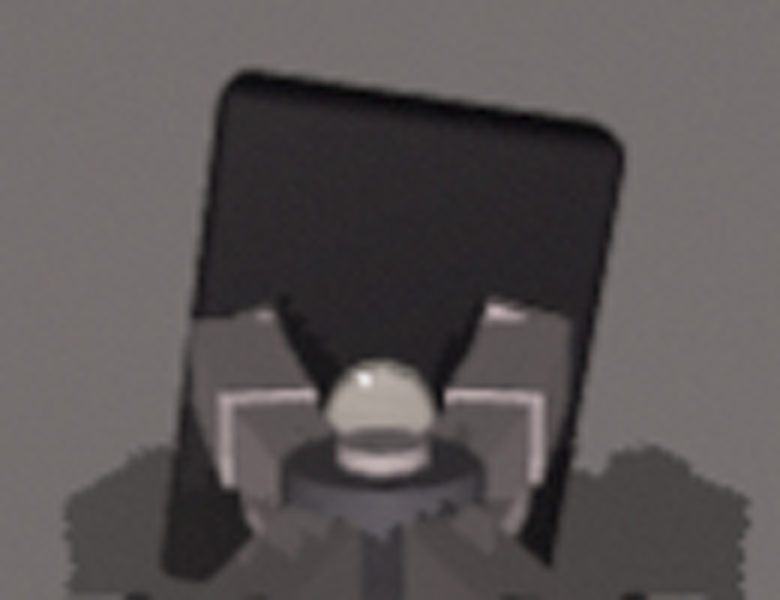

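The ring is on the tips. Both ears sit under the shoulders, at crop (240,340) and (530,340), and the spigot is bare at (380,395). That was my tenth picture, so I'll measure numerically from here, starting with a finer fix on the spindle.

```bash
cat > sp.py <<'E'
from h import *
import pickle
from scipy.optimize import minimize
def spindle(im,c,x0,lo=4):
    # top disc: purple-ish gray (r - g > ~8 ) vs white boss; r,g,b order
    im=im.astype(float); 
    t=np.linspace(0,2*np.pi,72,endpoint=False)
    g=cv2.GaussianBlur(im.sum(2)/3,(0,0),.6)
    def samp(x,y,z,r):
        q=proj(c,np.c_[x+r*np.cos(t),y+r*np.sin(t),0*t+z]).astype(np.float32)
        return cv2.remap(g.astype(np.float32),q[:,:1],q[:,1:],cv2.INTER_LINEAR).ravel()
    def f(p): # edge between disc and rim at r=10.5,z=.108
        return -np.median(np.abs(samp(p[0],p[1],.108,.0095)-samp(p[0],p[1],.108,.0118)))
    best=min(((f((x0[0]+a,x0[1]+b)),a,b) for a in np.arange(-.005,.0051,.0005) for b in np.arange(-.005,.0051,.0005)))
    return x0[0]+best[1],x0[1]+best[2],best[0]
if __name__=="__main__":
    im=cv2.imread("pics/w2.png");c=pickle.load(open("w2.pkl","rb"))
    print(spindle(im,c,(.568,-.05)))
    for r in range(150,190,2): print(r,(im[r,288:332,:].sum(1)//3).tolist())
    h=im.astype(int)[145:195,280:340]
    m=(abs(h.sum(2)/3-193)<9)&((h[:,:,2]-h[:,:,1])>10)
    n,l,s,ce=cv2.connectedComponentsWithStats(m.astype(np.uint8)); i=1+s[1:,4].argmax()
    print(s[i],ce[i]+[280,145],atz(c,ce[i]+[280,145],.108))
E
python3 sp.py
```

```text
(np.float64(0.5684999999999999), np.float64(-0.04950000000000001), np.float32(-53.59562))
150 [239, 238, 238, 239, 239, 240, 241, 242, 241, 240, 239, 240, 240, 239, 240, 240, 240, 240, 240, 241, 240, 240, 240, 240, 241, 240, 240, 240, 240, 241, 241, 241, 241, 241, 241, 241, 241, 241, 240, 240, 241, 241, 241, 241]
152 [239, 238, 239, 239, 240, 241, 241, 241, 240, 239, 239, 240, 240, 240, 240, 239, 240, 241, 240, 240, 240, 241, 240, 240, 240, 240, 240, 241, 241, 242, 241, 241, 241, 240, 241, 241, 241, 240, 240, 241, 241, 241, 241, 241]
154 [238, 238, 239, 240, 241, 241, 240, 239, 239, 239, 239, 240, 240, 240, 238, 232, 224, 210, 196, 178, 160, 155, 167, 180, 204, 222, 234, 240, 241, 240, 241, 241, 240, 240, 240, 241, 240, 240, 240, 241, 241, 241, 241, 241]
156 [238, 238, 239, 241, 241, 240, 239, 239, 239, 239, 239, 238, 225, 184, 140, 121, 119, 121, 122, 123, 125, 124, 121, 118, 114, 111, 108, 107, 151, 187, 223, 237, 240, 241, 240, 240, 240, 241, 241, 240, 241, 241, 241, 240]
158 [238, 239, 241, 241, 241, 239, 239, 239, 239, 234, 216, 167, 131, 127, 131, 136, 140, 139, 139, 141, 142, 
[... 2877 characters left out ...]
8, 239, 239, 238, 233, 224, 212, 210, 194, 196, 208, 211, 211, 211, 217, 230, 237, 239, 238, 238, 237, 237, 237, 237, 236, 237, 238, 239, 239, 238, 237, 236, 236]
186 [237, 237, 238, 237, 237, 238, 238, 237, 237, 237, 238, 239, 240, 238, 237, 235, 236, 238, 237, 237, 237, 238, 239, 238, 238, 238, 238, 238, 238, 238, 238, 237, 237, 237, 236, 238, 238, 238, 239, 237, 236, 236, 237, 237]
188 [237, 237, 237, 237, 237, 238, 237, 236, 236, 238, 238, 239, 237, 236, 236, 236, 237, 237, 236, 237, 238, 238, 237, 238, 238, 238, 238, 238, 237, 237, 237, 237, 237, 236, 237, 239, 238, 237, 237, 236, 236, 236, 236, 236]
[ 18  15  21  21 349] [308.10028653 170.18338109] [ 0.56814186 -0.049355    0.108     ]
```

```bash
python3 -m pendant '[[[0,0,-1,0,0,0,-0.075],[0,0,-2.5,0,0,0,-0.075],[0,0,-2.1,0,0,0,-0.075],[0.67,-0.75,0,0,0,0,-0.075],[1.33,-1.49,0,0,0,0,-0.075],[2,-2.23,0,0,0,0,-0.075],[2,-2.23,0,0,0,0,-0.075],[2,-2.23,0,0,0,0,-0.075],[2,-2.23,0,0,0,0,-0.075],[2,-2.23,0,0,0,0,-0.075]]]'| head -2
python3 -m pendant '[[[1.33,-1.49,0,0,0,0,-0.075],[0.4,-0.45,0,0,0,0,-0.075],[0,0,0,0,0,0,-0.075],[0,0,0,0,0,0,-0.075],[0,0,0,0,0,0,-0.075]]]'
cat > look.py <<'E'
from h import *
s=ctrl.state();c=cam("wrist");im=optics.snapshot("wrist");cv2.imwrite("pics/look.png",im[:,:,::-1])
p=np.array(s["tool_pos"]);M=R.from_quat(s["tcp_rot"]).as_matrix();S=np.array([.5682,-.0494,.108])
print("tcp",p,"spindle in tool mm",((S-p)@M*1e3).round(2))
print("spindle px",proj(c,[S]),"tip px front edge",proj(c,p+np.array([[.005,-.0266,.1116],[.005,.0266,.1116],[-.001,0,.1116]])@M.T))
E
python3 look.py
python3 - <<'E'
from h import *
im=cv2.imread("pics/look.png").astype(int).sum(2)//3
for r in range(176,226,2): print(r,im[r,286:362:2].tolist())
E
```

```text
clock: 13.43
tool_pos: [0.5744, -0.0658, 0.2377]
clock: 13.85
tool_pos: [0.5825, -0.0444, 0.2382]
tcp_rot: [0.981, 0.194, -0.0, 0.0]
ft_force: [-0.5, -0.6, -1.5]
grip_width: 0.04
grip_force: 22.4
tcp [ 0.58250623 -0.04438434  0.23820514] spindle in tool mm [-15.05  -0.86 130.22]
spindle px [[321.99105059 198.89202664]] tip px front edge [[292.78102016 183.25092002]
 [352.78715598 183.24820853]
 [322.78896192 189.78754596]]
176 [235, 235, 236, 235, 235, 233, 237, 235, 237, 236, 236, 236, 239, 240, 237, 237, 238, 239, 239, 239, 239, 239, 239, 238, 238, 240, 239, 239, 240, 239, 232, 223, 239, 238, 239, 240, 239, 237]
178 [238, 235, 235, 236, 229, 236, 235, 236, 237, 237, 237, 239, 240, 238, 237, 237, 238, 238, 239, 239, 239, 239, 238, 238, 240, 240, 238, 239, 240, 238, 240, 235, 225, 238, 239, 239, 239, 239]
180 [237, 238, 236, 234, 224, 235, 236, 236, 230, 176, 227, 240, 239, 236, 237, 237, 237, 238, 239, 238, 238, 238, 237, 239, 240, 239, 238, 199, 210, 197, 239, 240, 237, 237, 238, 239, 239, 239]
182 [239, 237, 236, 237, 236, 219, 184, 116, 102, 104, 135, 222, 234, 237, 238, 237, 238
[... 3118 characters left out ...]
6, 159, 155]
218 [158, 157, 156, 156, 153, 154, 152, 153, 129, 95, 92, 92, 92, 91, 91, 91, 92, 86, 95, 94, 93, 89, 90, 89, 87, 88, 86, 88, 87, 123, 156, 154, 155, 154, 155, 156, 155, 159]
220 [153, 157, 157, 154, 156, 154, 152, 142, 95, 83, 93, 92, 91, 92, 90, 93, 98, 75, 68, 77, 75, 81, 85, 88, 88, 89, 79, 87, 86, 86, 112, 157, 155, 155, 155, 154, 155, 154]
222 [153, 151, 156, 158, 156, 155, 141, 99, 82, 83, 79, 87, 91, 90, 90, 88, 84, 74, 69, 67, 66, 83, 84, 83, 87, 88, 74, 73, 82, 83, 74, 112, 155, 155, 155, 154, 153, 155]
224 [152, 153, 133, 100, 104, 133, 90, 84, 82, 82, 80, 79, 87, 90, 91, 83, 82, 75, 67, 66, 66, 82, 84, 83, 80, 86, 74, 74, 72, 72, 74, 73, 100, 155, 156, 155, 154, 153]
```

The spindle shows at column ~322 between the jaws, as projected. Tool-frame correction is +1.2 mm in x and −1.1 mm in y. After that I'll descend over the taper, watching the force.

```bash
python3 -m pendant '[[[0.12,-0.11,0.3,0,0,0,-0.075],[0,0,0.5,0,0,0,-0.075],[0,0,0.3,0,0,0,-0.075],[0,0,0,0,0,0,-0.075],[0,0,0,0,0,0,-0.075]]]'; python3 -m pendant '[[[0,0,0.2,0,0,0,-0.075],[0,0,0.1,0,0,0,-0.075],[0,0,0.1,0,0,0,-0.075],[0,0,0,0,0,0,-0.075]]]'|grep -E "pos|ft|wid"
```

```text
clock: 14.32
tool_pos: [0.5835, -0.0418, 0.2272]
tcp_rot: [0.981, 0.195, -0.0, -0.0]
ft_force: [-0.5, 0.2, -2.1]
grip_width: 0.0396
grip_force: 22.4
tool_pos: [0.5835, -0.0416, 0.2233]
ft_force: [0.5, -0.0, -0.8]
grip_width: 0.04
```

```bash
python3 look.py
```

```text
tcp [ 0.58353209 -0.04159761  0.22325127] spindle in tool mm [-17.14   1.36 115.25]
spindle px [[324.3018766  205.70796351]] tip px front edge [[292.7711473  183.2057119 ]
 [352.78419273 183.2032218 ]
 [322.78251765 189.74330877]]
```

```bash
python3 -m pendant '[[[-0.08,0.1,0,0,0,0,-0.075],[0,0,0,0,0,0,-0.075],[0,0,0,0,0,0,-0.075],[0,0,0,0,0,0,-0.075],[0,0,0,0,0,0,-0.075]]]'|grep -E "pos|ft|wid"; python3 look.py;python3 - <<'E'
from h import *
im=cv2.imread("pics/look.png").astype(int).sum(2)//3
for r in range(178,204,2): print(r,im[r,286:362:2].tolist())
E
```

```text
tool_pos: [0.5833, -0.0428, 0.2235]
ft_force: [0.8, 0.6, -1.8]
grip_width: 0.0398
tcp [ 0.58325528 -0.04280667  0.22345595] spindle in tool mm [-16.45   0.34 115.45]
spindle px [[323.18128331 204.91021836]] tip px front edge [[292.7640568  183.19432242]
 [352.77885681 183.18688005]
 [322.7767945  189.72971724]]
178 [237, 235, 236, 236, 237, 238, 194, 235, 235, 237, 236, 237, 237, 238, 240, 239, 237, 237, 238, 237, 239, 239, 239, 239, 239, 238, 239, 240, 239, 239, 236, 203, 238, 239, 239, 239, 238, 238]
180 [234, 236, 235, 235, 235, 212, 236, 234, 229, 184, 145, 236, 238, 240, 239, 237, 238, 238, 237, 238, 239, 238, 239, 239, 237, 237, 240, 218, 211, 234, 240, 232, 222, 239, 238, 239, 239, 238]
182 [236, 234, 235, 235, 228, 211, 170, 114, 102, 109, 129, 193, 239, 240, 237, 237, 237, 238, 238, 239, 239, 238, 239, 239, 238, 239, 240, 166, 96, 93, 142, 158, 171, 228, 239, 238, 239, 239]
184 [236, 237, 234, 122, 96, 88, 87, 86, 87, 87, 86, 217, 240, 237, 237, 237, 238, 237, 238, 239, 238, 239, 238, 237, 239, 240, 238, 83, 84, 85, 84, 82, 84, 96, 126, 238, 239, 238]
186 [238, 236, 237, 112
[... 884 characters left out ...]
34, 135, 95, 125, 163, 150, 150, 140, 140, 143, 138, 139, 99, 106, 117, 117, 120, 118, 115, 112, 99, 89, 148, 143, 141, 140, 141, 152, 150, 150, 126, 81, 162, 238, 238, 235]
198 [233, 232, 233, 201, 96, 119, 129, 90, 90, 90, 89, 88, 89, 93, 112, 120, 119, 120, 117, 120, 117, 116, 116, 97, 90, 86, 84, 84, 84, 86, 86, 115, 136, 81, 210, 232, 238, 239]
200 [232, 233, 232, 226, 96, 119, 130, 99, 91, 90, 89, 88, 83, 87, 94, 120, 119, 118, 120, 119, 118, 120, 117, 94, 86, 84, 85, 83, 84, 85, 91, 123, 121, 82, 234, 236, 237, 237]
202 [231, 231, 232, 233, 136, 121, 130, 105, 98, 90, 91, 90, 77, 75, 74, 80, 97, 93, 85, 86, 90, 93, 88, 65, 73, 85, 84, 84, 85, 88, 94, 122, 121, 154, 235, 237, 237, 236]
```

Aligned within about 0.4 mm. Continuing down.

```bash
python3 -m pendant '[[[0,0,0.1,0,0,0,-0.075],[0,0,0.1,0,0,0,-0.075],[0,0,0.1,0,0,0,-0.075],[0,0,0,0,0,0,-0.075]]]'|grep -E "pos|ft|wid"; python3 -m pendant '[[[0,0,0.1,0,0,0,-0.075],[0,0,0.1,0,0,0,-0.075],[0,0,0.1,0,0,0,-0.075],[0,0,0,0,0,0,-0.075]]]'|grep -E "pos|ft|wid"
```

```text
tool_pos: [0.5831, -0.0428, 0.2202]
ft_force: [0.1, 0.0, -1.8]
grip_width: 0.0401
tool_pos: [0.5831, -0.0428, 0.2172]
ft_force: [-0.0, 0.5, -2.1]
grip_width: 0.04
```

```bash
python3 -m pendant '[[[0,0,0.1,0,0,0,-0.075],[0,0,0.1,0,0,0,-0.075],[0,0,0.1,0,0,0,-0.075],[0,0,0.1,0,0,0,-0.075],[0,0,0.1,0,0,0,-0.075],[0,0,0,0,0,0,-0.075]]]'|grep -E "pos|ft|wid"; python3 -m pendant '[[[0,0,0.1,0,0,0,-0.075],[0,0,0.05,0,0,0,-0.075],[0,0,0,0,0,0,-0.075]]]'|grep -E "pos|ft|wid"
```

```text
tool_pos: [0.5831, -0.0428, 0.2122]
ft_force: [-0.3, -0.3, -1.9]
grip_width: 0.04
tool_pos: [0.5832, -0.0429, 0.2108]
ft_force: [-0.0, -0.8, -1.3]
grip_width: 0.0399
```

```bash
for i in 1; do python3 -m pendant '[[[0,0,0.08,0,0,0,-0.075],[0,0,0,0,0,0,-0.075],[0,0,0,0,0,0,-0.075]]]'|grep -E "pos|ft"; done; python3 -m pendant '[[[0,0,0.08,0,0,0,-0.075],[0,0,0,0,0,0,-0.075],[0,0,0,0,0,0,-0.075]]]'|grep -E "pos|ft"
```

```text
tool_pos: [0.5833, -0.0429, 0.2102]
ft_force: [0.0, 0.5, -0.6]
tool_pos: [0.5833, -0.0429, 0.2094]
ft_force: [0.2, -0.2, 1.5]
```

Contact with the boss at TCP ≈ 0.210; net load is now about 3.3 N. The target is about 8 N net, which is a reading of ≈ +6.2.

```bash
python3 -m pendant '[[[0,0,0.06,0,0,0,-0.075],[0,0,0,0,0,0,-0.075],[0,0,0,0,0,0,-0.075]]]'|grep -E "pos|ft"; python3 -m pendant '[[[0,0,0.06,0,0,0,-0.075],[0,0,0,0,0,0,-0.075],[0,0,0,0,0,0,-0.075]]]'|grep -E "pos|ft"
```

```text
tool_pos: [0.5833, -0.0429, 0.2088]
ft_force: [0.4, -0.5, 2.6]
tool_pos: [0.5833, -0.0429, 0.2082]
ft_force: [-0.5, -0.4, 4.0]
```

```bash
python3 -m pendant '[[[0,0,0.06,0,0,0,-0.075],[0,0,0,0,0,0,-0.075],[0,0,0,0,0,0,-0.075],[0,0,0,0,0,0,-0.075]]]'|grep -E "pos|ft|wid"; python3 -c "
from h import *
print(ctrl.state()['wrist_torque'],ctrl.state()['ft_force'])"
```

```text
tool_pos: [0.5833, -0.0428, 0.2076]
ft_force: [0.1, 1.4, 5.7]
grip_width: 0.04
[0.0320846  0.00299569 0.00145204] [0.09319945 1.35066526 5.66374622]
```

Net load is about 7.5 N, so the ring should be level with the groove. I'll ease the ring closed in stages, following the pad swing downward and moving away along +x.

```bash
python3 -m pendant '[[[0.06,0,0.03,0,0,0,-0.05],[0.06,0,0.03,0,0,0,-0.02],[0.06,0,0.03,0,0,0,0.01],[0,0,0,0,0,0,0.01],[0,0,0,0,0,0,0.01]]]'
```

```text
clock: 18.33
tool_pos: [0.585, -0.0423, 0.2068]
tcp_rot: [0.981, 0.195, 0.0, 0.0]
ft_force: [-0.4, -0.4, 6.9]
grip_width: 0.0431
grip_force: 20.5
```

```bash
python3 -m pendant '[[[0.06,0,0.03,0,0,0,0.04],[0.06,0,0.03,0,0,0,0.07],[0.06,0,0.03,0,0,0,0.09],[0,0,0,0,0,0,0.09],[0,0,0,0,0,0,0.09]]]'|grep -E "pos|ft|gr"; python3 -m pendant '[[[0.06,0,0.03,0,0,0,0.11],[0.05,0,0.03,0,0,0,0.14],[0.05,0,0.03,0,0,0,0.16],[0,0,0,0,0,0,0.16],[0,0,0,0,0,0,0.16]]]'|grep -E "pos|ft|gr"
```

```text
tool_pos: [0.5866, -0.0416, 0.2059]
ft_force: [-0.9, -1.1, 7.6]
grip_width: 0.0466
grip_force: 19.3
tool_pos: [0.588, -0.041, 0.205]
ft_force: [-0.4, -0.7, 6.3]
grip_width: 0.0495
grip_force: 18.5
```

```bash
python3 -m pendant '[[[0.05,0,0.04,0,0,0,0.19],[0.05,0,0.04,0,0,0,0.22],[0.03,0,0.03,0,0,0,0.25],[0,0,0,0,0,0,0.25],[0,0,0,0,0,0,0.25]]]'|grep -E "pos|ft|gr"; python3 -m pendant '[[[0.03,0,0.03,0,0,0,0.28],[0.03,0,0.03,0,0,0,0.31],[0.02,0,0.03,0,0,0,0.34],[0,0,0,0,0,0,0.34],[0,0,0,0,0,0,0.34],[0,0,0,0,0,0,0.34]]]'|grep -E "pos|ft|gr"
python3 look.py;python3 - <<'E'
from h import *
im=cv2.imread("pics/look.png").astype(int).sum(2)//3
for r in range(174,206,2): print(r,im[r,286:362:2].tolist())
E
```

```text
tool_pos: [0.5893, -0.0404, 0.2038]
ft_force: [-0.5, 0.7, 6.0]
grip_width: 0.053
grip_force: 16.6
tool_pos: [0.5899, -0.0401, 0.2028]
ft_force: [0.6, 0.9, 3.3]
grip_width: 0.0573
grip_force: 10.4
tcp [ 0.58994694 -0.04008066  0.20279928] spindle in tool mm [-23.66   0.3   94.8 ]
spindle px [[323.0685647  220.35801661]] tip px front edge [[292.76182894 183.24923087]
 [352.76752661 183.24438506]
 [322.76988661 189.7847758 ]]
174 [239, 234, 225, 236, 240, 239, 239, 240, 240, 238, 239, 240, 241, 241, 239, 239, 239, 240, 239, 239, 240, 240, 240, 240, 240, 240, 239, 239, 238, 238, 238, 238, 240, 232, 137, 84, 81, 181]
176 [237, 239, 238, 238, 239, 240, 239, 239, 240, 240, 239, 238, 239, 241, 241, 239, 239, 239, 240, 239, 238, 240, 240, 240, 240, 240, 240, 239, 238, 239, 238, 237, 238, 239, 239, 233, 237, 237]
178 [237, 237, 237, 238, 237, 238, 239, 239, 239, 239, 239, 239, 238, 238, 241, 210, 181, 175, 175, 165, 175, 188, 219, 235, 239, 239, 240, 239, 239, 238, 238, 238, 238, 237, 239, 240, 239, 238]
180 [237, 237, 236, 237, 238, 237, 237, 239, 239, 238, 239, 239, 192, 137, 117, 162, 218, 
[... 1612 characters left out ...]
3, 233, 234, 233, 212, 155, 158, 141, 140, 141, 143, 143, 174, 158, 157, 135, 153, 142, 141, 141, 140, 141, 141, 174, 238, 236, 238, 238, 238, 234, 234, 237, 238]
200 [234, 233, 235, 233, 232, 233, 233, 232, 233, 214, 100, 90, 90, 90, 89, 87, 89, 146, 158, 157, 158, 108, 83, 87, 86, 86, 86, 87, 164, 236, 238, 238, 238, 237, 231, 225, 234, 236]
202 [236, 235, 233, 231, 233, 233, 232, 232, 234, 214, 100, 92, 89, 90, 88, 83, 80, 90, 97, 92, 99, 82, 73, 78, 86, 86, 86, 85, 165, 238, 238, 238, 238, 237, 237, 232, 236, 235]
204 [236, 235, 212, 232, 232, 232, 232, 233, 236, 218, 99, 92, 92, 86, 80, 82, 77, 80, 87, 86, 83, 78, 74, 73, 72, 83, 86, 82, 173, 238, 238, 238, 237, 236, 236, 224, 221, 236]
```

Grip force has dropped to the bare pliers spring (10.4 N), so the ring has closed. The tip-to-spindle distance of 22.7 mm agrees. I'll relax to 58.3 mm and lift the tips out slowly.

```bash
python3 -m pendant '[[[0,0,0,0,0,0,0.36],[0,0,0,0,0,0,0.36],[0,0,-0.1,0,0,0,0.36],[0,0,-0.1,0,0,0,0.36],[0,0,0,0,0,0,0.36]]]'|grep -E "pos|ft|gr"; python3 -m pendant '[[[0,0,-0.1,0,0,0,0.36],[0,0,-0.1,0,0,0,0.36],[0,0,0,0,0,0,0.36]]]'|grep -E "pos|ft|gr"
```

```text
tool_pos: [0.59, -0.0401, 0.2049]
ft_force: [-0.1, 0.4, -1.3]
grip_width: 0.0583
grip_force: 10.0
tool_pos: [0.59, -0.04, 0.207]
ft_force: [-0.0, 0.3, -1.3]
grip_width: 0.0581
grip_force: 10.0
```

```bash
python3 -m pendant '[[[0,0,-0.2,0,0,0,0.36],[0,0,-0.5,0,0,0,0.36],[0,0,-1,0,0,0,0.36],[-0.3,0,-2,0,0,0,0.36],[-1,0,-2,0,0,0,0.36],[-2,0,-1,0,0,0,0.36],[-2,0,0,0,0,0,0.36],[0,0,0,0,0,0,0.36],[0,0,0,0,0,0,0.36]]]'|grep -E "clock|pos|ft|gr"; python3 look.py;python3 - <<'E'
from h import *
import pickle
c=cam("wrist");pickle.dump(c,open("look.pkl","wb"))
im=cv2.imread("pics/look.png").astype(int).sum(2)//3
s=ctrl.state();M=R.from_quat(s["tcp_rot"]).as_matrix();S=np.array([.5682,-.0494,0])
for z in(.0968,.098):
  P=[S+M[:,0]*a+M[:,1]*b+[0,0,z] for a,b in((23.5e-3,-8.5e-3),(23.5e-3,8.5e-3),(.030,0),(-.017,0),(0,.017),(0,-.017))]
  print(z,proj(c,P).round(1).tolist())
for r in range(146,186,1): print(r,im[r,300:348].tolist())
E
```

```text
clock: 21.55
tool_pos: [0.5408, -0.0607, 0.2747]
ft_force: [1.1, -0.1, -1.4]
grip_width: 0.058
grip_force: 10.0
tcp [ 0.54080627 -0.06066971  0.27466598] spindle in tool mm [ 29.48   0.   166.69]
spindle px [[322.98170243 148.02367175]] tip px front edge [[292.78976005 183.24936798]
 [352.8005799  183.24831588]
 [322.79979564 189.78728083]]
0.0968 [[315.3, 125.2], [331.3, 125.2], [323.3, 118.9], [323.3, 162.9], [339.0, 147.4], [307.6, 147.4]]
0.098 [[315.2, 125.2], [331.3, 125.2], [323.3, 118.9], [323.3, 163.1], [339.1, 147.5], [307.5, 147.5]]
146 [241, 241, 240, 240, 240, 239, 237, 219, 195, 182, 142, 122, 134, 174, 199, 196, 194, 195, 195, 198, 200, 200, 197, 196, 197, 198, 197, 196, 196, 194, 195, 196, 168, 132, 115, 127, 172, 192, 212, 234, 240, 240, 240, 240, 239, 239, 240, 240]
147 [241, 240, 239, 239, 239, 240, 234, 216, 201, 191, 147, 121, 142, 179, 199, 199, 197, 194, 193, 195, 197, 200, 199, 198, 197, 196, 197, 196, 195, 195, 194, 195, 179, 143, 115, 112, 169, 197, 211, 233, 240, 240, 240, 239, 239, 239, 240, 241]
148 [241, 240, 239, 240, 240, 240, 232, 212, 198, 185, 144, 
[... 8504 characters left out ...]
35, 235, 237, 238, 240, 239, 238, 238, 237, 219, 192, 202, 197, 190, 191, 211, 198, 183, 194, 219, 236, 238, 238, 233, 220, 202, 194, 194, 216, 192, 173, 186, 212, 203, 214, 235, 237, 236, 233, 228, 159, 35, 35, 36, 37]
184 [106, 210, 236, 235, 235, 235, 237, 238, 239, 239, 239, 238, 206, 156, 168, 165, 157, 156, 171, 166, 149, 139, 187, 223, 234, 238, 228, 214, 181, 155, 157, 175, 171, 155, 152, 166, 167, 209, 233, 237, 237, 236, 221, 145, 41, 37, 38, 37]
185 [177, 229, 236, 236, 235, 235, 222, 209, 212, 214, 215, 212, 191, 156, 139, 138, 135, 136, 133, 124, 102, 80, 109, 134, 158, 209, 223, 189, 147, 135, 135, 137, 138, 137, 136, 135, 151, 187, 205, 209, 228, 237, 232, 185, 96, 36, 36, 39]
```

The pliers are free. Around the spindle, ring edges at columns 306.5–339 (width matches 34 mm, closed and centred) show the ring below the 28 mm head. Next I'll turn back and carry the pliers to the stand.

```bash
python3 -m pendant '[[[0,0,0,0,0,0.061,0.35],[0,0,0,0,0,0.061,0.35],[0,0,0,0,0,0.061,0.35],[0.15,-0.99,0,0,0,0,0.35],[0.3,-1.98,0,0,0,0,0.35],[0.45,-2.97,0,0,0,0,0.35],[0.54,-3.56,0,0,0,0,0.35],[0.54,-3.56,0,0,0,0,0.35],[0.54,-3.56,0,0,0,0,0.35],[0.54,-3.56,0,0,0,0,0.35]]]' | head -2
python3 -m pendant '[[[0.54,-3.56,0,0,0,0,0.35],[0.54,-3.56,0,0,0,0,0.35],[0.45,-2.97,0,0,0,0,0.35],[0.3,-1.98,0,0,0,0,0.35],[0.19,-1.2,0.5,0,0,0,0.35],[0,0,1,0,0,0,0.35],[0,0,0.5,0,0,0,0.35],[0,0,0,0,0,0,0.35],[0,0,0,0,0,0,0.35],[0,0,0,0,0,0,0.35]]]'
cat > st.py <<'E'
from h import *
s=ctrl.state();c=cam("wrist");im=optics.snapshot("wrist");cv2.imwrite("pics/st.png",im[:,:,::-1])
p=np.array(s["tool_pos"]);M=R.from_quat(s["tcp_rot"]).as_matrix()
for P in([.5202,.2775,.046],): print("pocket in tool mm",((np.array(P)-p)@M*1e3).round(2),proj(c,[P]))
print(p,np.degrees(np.arctan2(M[1,0],M[0,0])))
g=im.astype(int)
w=(g[:,:,0]-g[:,:,2])>50   # wood
n,l,t,ce=cv2.connectedComponentsWithStats(w.astype(np.uint8)); i=1+t[1:,4].argmax();print("wood bbox",t[i])
x,y,ww,h,_=t[i]
for r in range(y,y+h,3): print(r,"".join("#" if w[r,k] else "." for k in range(x-1,x+ww+1)))
E
python3 st.py
```

```text
clock: 22.43
tool_pos: [0.5284, 0.1464, 0.2738]
clock: 23.27
tool_pos: [0.5214, 0.2769, 0.2543]
tcp_rot: [0.995, 0.104, 0.0, -0.0]
ft_force: [0.2, -0.0, -1.4]
grip_width: 0.058
grip_force: 10.1
pocket in tool mm [ -1.12  -0.77 208.26] [[322.33628949 169.39543185]]
[0.52135823 0.27693181 0.25426527] 11.98889459337212
wood bbox [   0  205   79  120 7681]
205 .#...............................................................................
208 .###############.................................................................
211 .############################....................................................
214 .########################################........................................
217 .######################################################..........................
220 .###################################################################.............
223 .############################################################################....
226 .#######################################################################.........
229 .####################################################
[... 1994 characters left out ...]
............
301 .###############################################################.................
304 .###########################################################.....................
307 .#######################################################.........................
310 .###################################################.............................
313 .###############################################.................................
316 .###########################################.....................................
319 .........###############################.........................................
322 ....................#################............................................
```

```bash
python3 - <<'E'
from h import *
im=cv2.imread("pics/st.png").astype(int); g=im.sum(2)//3; w=(im[:,:,2]-im[:,:,0])>50
for r in range(134,204,2): print(r,"".join("#" if w[r,k] else "." for k in range(276,372)))
for r in range(158,186,2): print(r,g[r,296:352:2].tolist())
E
```

```text
134 ................................................................................................
136 ................................................................................................
138 ................................................................................................
140 ............##..#.############..##.##....##.....#...............................................
142 ........##########################################################################..............
144 ........#############################################################################...........
146 ........#############################################################################...........
148 ........#############################################################################...........
150 ........#############################################################################...........
152 ........############################################################################............
154 ........#############################################################################.
[... 3735 characters left out ...]
 182, 181, 179, 176, 176, 177, 178, 177, 175, 171, 172, 171, 172, 172, 172, 172, 184, 183, 183, 182, 183, 185, 185, 185]
178 [182, 181, 182, 183, 182, 182, 183, 183, 183, 183, 183, 182, 183, 182, 183, 183, 184, 183, 183, 183, 184, 185, 184, 185, 184, 185, 185, 185]
180 [182, 182, 182, 182, 182, 183, 182, 182, 182, 183, 184, 183, 183, 183, 183, 184, 184, 184, 184, 183, 183, 184, 184, 184, 185, 184, 183, 184]
182 [181, 181, 182, 182, 181, 183, 183, 182, 182, 183, 151, 143, 144, 169, 117, 169, 183, 183, 134, 145, 169, 130, 145, 184, 185, 184, 185, 185]
184 [182, 182, 181, 182, 182, 183, 182, 182, 183, 182, 152, 115, 116, 117, 116, 133, 183, 165, 117, 117, 117, 116, 149, 184, 184, 183, 184, 185]
```

Pocket rim spans columns 308–335 (centre 321.6,169.4) and the jaws are centred at column 324, so I need −2.6 mm in tool y, which agrees with the original grasp pose. Descending to just above the pocket.

```bash
python3 -m pendant '[[[0,-0.26,1,0,0,0,0.36],[0,0,2,0,0,0,0.36],[0,0,2.5,0,0,0,0.36],[0,0,2,0,0,0,0.36],[0,0,1,0,0,0,0.36],[0,0,0.4,0,0,0,0.36],[0,0,0,0,0,0,0.36],[0,0,0,0,0,0,0.36],[0,0,0,0,0,0,0.36]]]'
python3 st.py | head -2
python3 - <<'E'
from h import *
im=cv2.imread("pics/st.png").astype(int); g=im.sum(2)//3
for r in range(164,202,2): print(r,g[r,296:352].tolist())
E
```

```text
clock: 24.07
tool_pos: [0.5209, 0.2801, 0.1659]
tcp_rot: [0.995, 0.105, 0.001, -0.0]
ft_force: [-0.6, 0.3, -1.3]
grip_width: 0.058
grip_force: 10.0
pocket in tool mm [ -1.42   2.5  119.86] [[325.43486715 188.11798793]]
[0.52091047 0.28014215 0.16586534] 12.017005969316667
164 [186, 186, 185, 185, 186, 187, 186, 186, 186, 185, 186, 186, 186, 186, 186, 186, 186, 186, 185, 186, 187, 186, 187, 187, 186, 187, 188, 186, 187, 186, 186, 188, 187, 188, 187, 188, 187, 188, 188, 187, 188, 188, 187, 188, 188, 187, 188, 187, 187, 187, 188, 188, 187, 188, 188, 188]
166 [186, 185, 186, 186, 185, 186, 186, 185, 186, 185, 186, 186, 185, 185, 186, 185, 185, 186, 186, 186, 186, 187, 186, 186, 187, 187, 186, 188, 187, 188, 187, 187, 187, 187, 188, 188, 188, 188, 188, 187, 188, 187, 187, 187, 187, 188, 187, 188, 187, 188, 187, 188, 188, 187, 188, 188]
168 [185, 186, 185, 185, 185, 185, 185, 186, 186, 186, 186, 186, 186, 186, 186, 186, 185, 186, 185, 186, 186, 187, 187, 187, 186, 186, 187, 187, 186, 186, 187, 186, 187, 187, 187, 187, 187, 187, 187, 187, 187, 188, 187, 187, 187, 186, 187, 187, 187, 187, 18
[... 3684 characters left out ...]
 109, 111, 109, 101, 91, 89, 90, 90, 89, 88, 90, 89, 87, 89, 89, 88, 89, 90, 89, 103, 163, 186, 186, 186, 186, 184, 183, 182, 182]
198 [183, 183, 184, 183, 183, 184, 183, 184, 174, 155, 150, 153, 155, 152, 149, 148, 147, 149, 149, 151, 151, 151, 152, 152, 144, 129, 118, 119, 119, 119, 129, 143, 151, 153, 153, 153, 152, 150, 148, 147, 149, 151, 152, 152, 152, 152, 165, 181, 186, 186, 187, 186, 187, 187, 187, 186]
200 [183, 183, 183, 182, 183, 184, 183, 183, 189, 184, 151, 124, 125, 124, 122, 114, 109, 110, 110, 111, 111, 110, 110, 136, 168, 148, 118, 119, 118, 118, 157, 155, 122, 111, 113, 112, 111, 110, 109, 109, 109, 109, 111, 118, 125, 159, 189, 190, 186, 187, 186, 187, 187, 186, 186, 187]
```

```bash
python3 - <<'E'
from h import *
c=cam("wrist");s=ctrl.state();p=np.array(s["tool_pos"]);M=R.from_quat(s["tcp_rot"]).as_matrix()
f=lambda uv,z:((atz(c,uv,z)-p)@M*1e3).round(2)
print("pocket front rim", f((307.3,179.3),.046),f((341.8,179.3),.046),"-> centre x = this-7.5")
print("jaw front", f((306.3,185),p[2]-.1057),f((340,185),p[2]-.1057),"-> x -6")
E
```

```text
pocket front rim [  6.86 -14.04 119.84] [  6.87  17.41 119.82] -> centre x = this-7.5
jaw front [  5.03 -14.17 105.72] [  5.03  15.05 105.7 ] -> x -6
```

```bash
python3 -m pendant '[[[0.03,0.12,0,0,0,0,0.37],[0,0,0.3,0,0,0,0.37],[0,0,0.4,0,0,0,0.37],[0,0,0.4,0,0,0,0.37],[0,0,0.4,0,0,0,0.37],[0,0,0,0,0,0,0.37],[0,0,0,0,0,0,0.37]]]'
```

```text
clock: 24.7
tool_pos: [0.5209, 0.2788, 0.1496]
tcp_rot: [0.995, 0.105, -0.0, 0.0]
ft_force: [0.8, -0.8, -1.9]
grip_width: 0.0586
grip_force: 9.9
```

```bash
python3 -m pendant '[[[0,0,0.4,0,0,0,0.37],[0,0,0.4,0,0,0,0.37],[0,0,0.4,0,0,0,0.37],[0,0,0,0,0,0,0.37]]]'|grep -E "pos|ft"; python3 -m pendant '[[[0,0,0.4,0,0,0,0.37],[0,0,0.4,0,0,0,0.37],[0,0,0.3,0,0,0,0.37],[0,0,0,0,0,0,0.37],[0,0,0,0,0,0,0.37]]]'|grep -E "pos|ft"
```

```text
tool_pos: [0.5207, 0.2787, 0.1369]
ft_force: [-0.4, -0.1, -1.7]
tool_pos: [0.521, 0.2788, 0.1267]
ft_force: [0.1, 0.0, -2.0]
```

```bash
python3 -m pendant '[[[0,0,0.3,0,0,0,0.37],[0,0,0.2,0,0,0,0.37],[0,0,0.2,0,0,0,0.37],[0,0,0,0,0,0,0.37],[0,0,0,0,0,0,0.37]]]'|grep -E "pos|ft"; python3 -m pendant '[[[0,0,0.1,0,0,0,0.37],[0,0,0.1,0,0,0,0.37],[0,0,0,0,0,0,0.37],[0,0,0,0,0,0,0.37]]]'|grep -E "pos|ft"
```

```text
tool_pos: [0.521, 0.2788, 0.1197]
ft_force: [-0.2, 0.7, -1.9]
tool_pos: [0.521, 0.2789, 0.1178]
ft_force: [0.4, 0.4, -1.9]
```

```bash
python3 -m pendant '[[[0,0,0.06,0,0,0,0.37],[0,0,0,0,0,0,0.37],[0,0,0,0,0,0,0.37]]]'|grep -E "pos|ft"; python3 -m pendant '[[[0,0,0,0,0,0,0.45],[0,0,0.02,0,0,0,0.45],[0,0,0,0,0,0,0.7],[0,0,0,0,0,0,1],[0,0,0,0,0,0,1],[0,0,0,0,0,0,1],[0,0,0,0,0,0,1]]]'
```

```text
tool_pos: [0.5212, 0.2789, 0.1174]
ft_force: [-1.1, 0.3, 3.1]
clock: 27.03
tool_pos: [0.521, 0.2789, 0.117]
tcp_rot: [0.995, 0.105, -0.0, -0.0]
ft_force: [0.5, -0.9, -0.2]
grip_width: 0.0854
grip_force: 0.0
```

Pliers are seated (contact felt at 0.1174) and released. I'll withdraw straight up and check both ends.

```bash
python3 -m pendant '[[[0,0,-0.5,0,0,0,1],[0,0,-1,0,0,0,1],[0,0,-2,0,0,0,1],[0,0,-3,0,0,0,1],[0,0,-3,0,0,0,1],[0,0,-2.5,0,0,0,1],[-1.7,2,0,0,0,0,1],[0,2,0,0,0,0,1],[0,0,0,0,0,0,1],[0,0,0,0,0,0,1]]]'|grep -E "pos|ft"
python3 - <<'E'
from h import *
import pickle
from scipy.optimize import least_squares
c=cam("wrist");im=optics.snapshot("wrist").astype(int);g=im.sum(2)/3
q=proj(c,[[.5212,.2785,.14]])[0].astype(int);print(q)
x0,y0=max(q[0]-60,0),max(q[1]-45,0)
m=(g[y0:y0+90,x0:x0+120]<60).astype(np.uint8)
n,l,s,ce=cv2.connectedComponentsWithStats(m);b=[s[i] for i in range(1,n) if s[i][4]>150];print([k.tolist() for k in b],x0,y0)
# expected boxes for grips at stand pose
for sg in(1,-1):
    P=[];yaw=.21
    for a in(-.011,.011):
        for d in(.018,.030):
            for z in(.131,.143): P.append([.5208+a*np.cos(yaw)-sg*d*np.sin(yaw),.2782+a*np.sin(yaw)+sg*d*np.cos(yaw),z])
    u=proj(c,P);print("expect",(u.min(0)-[x0,y0]).round(1),(u.max(0)-[x0,y0]).round(1))
# ring at spindle in top & side views, before/after change
for n_,f in(("top","a0"),("side","b0")):
    a=cv2.imread(f"pics/{f}.png").astype(int);k=optics.snapshot(n_)[:,:,::-1].astype(int);cc=cam(n_)
    d=(abs(k-a).sum(2)>60).astype(np.uint8)
    for nm,P in(("post",[.5,-.24,.036]),("spindle",[.5682,-.0494,.095]),("ears",[.59,-.0405,.095]),("loose ring",None)):
        if P is None: continue
        u=proj(cc,[P])[0].astype(int); print(n_,nm,u,"changed px",d[u[1]-12:u[1]+13,u[0]-12:u[0]+13].sum())
    N,L,S,C=cv2.connectedComponentsWithStats(d); print(n_,[S[i].tolist() for i in range(1,N) if S[i][4]>12])
E
```

```text
tool_pos: [0.5131, 0.2355, 0.2382]
ft_force: [0.2, 1.1, -0.2]
[274 173]
[[23, 33, 23, 27, 509], [80, 32, 17, 28, 414]] 214 128
expect [22.6 31.4] [42.1 59.9]
expect [81.2 31.2] [97.  59.8]
top post [381 199] changed px 176
top spindle [315 172] changed px 80
top ears [311 164] changed px 54
top [[69, 125, 243, 275, 24122], [151, 127, 4, 8, 22], [152, 130, 8, 13, 56], [99, 146, 16, 62, 457], [307, 162, 14, 18, 74], [125, 177, 5, 9, 14], [374, 189, 17, 19, 176], [102, 230, 44, 60, 849], [328, 338, 312, 62, 11901], [635, 355, 3, 8, 17], [320, 356, 10, 17, 59], [187, 360, 9, 7, 32], [274, 367, 21, 8, 78], [306, 374, 20, 26, 261]]
side post [360 182] changed px 147
side spindle [293 196] changed px 218
side ears [283 194] changed px 230
side [[0, 0, 640, 400, 108388], [558, 8, 6, 6, 13], [552, 18, 8, 9, 23], [499, 31, 6, 9, 15], [379, 50, 9, 6, 27], [531, 93, 19, 36, 54], [240, 114, 11, 8, 13], [327, 117, 5, 13, 16], [332, 116, 8, 12, 16], [339, 118, 12, 12, 24], [319, 120, 14, 21, 38], [332, 130, 6, 13, 16], [86, 146, 15, 14, 46], [333, 146, 11, 6, 17], [236, 160, 16, 7, 22], [314, 161, 
[... 216 characters left out ...]
1, 18, 37], [238, 211, 9, 5, 13], [136, 213, 7, 8, 18], [213, 241, 10, 9, 51], [209, 248, 19, 8, 38], [328, 258, 7, 7, 18], [331, 259, 11, 11, 27], [99, 260, 7, 8, 25], [299, 270, 7, 6, 13], [84, 273, 7, 7, 24], [85, 277, 50, 56, 981], [193, 279, 9, 16, 30], [223, 279, 15, 11, 40], [250, 280, 7, 4, 15], [309, 280, 27, 21, 74], [216, 284, 11, 10, 26], [67, 286, 7, 6, 16], [207, 287, 25, 24, 66], [230, 292, 267, 108, 13995], [201, 294, 5, 18, 56], [219, 295, 6, 8, 15], [496, 296, 7, 16, 62], [47, 299, 12, 9, 20], [185, 299, 14, 11, 36], [216, 305, 14, 13, 26], [26, 308, 12, 5, 21], [177, 313, 14, 20, 31], [196, 315, 5, 8, 15], [208, 316, 11, 16, 28], [195, 325, 6, 7, 16], [567, 380, 9, 4, 20]]
```

The pliers stand exactly as they did at the start. The post is empty, and the ring sits closed in the groove under the spindle head. Handing in.

```bash
python3 -c "
from workcell import ctrl
print(ctrl.sign_off())"
```

```text
the job is handed in; nothing more can be done
None
```

Job handed in at about 28 s: the ring is closed below the spindle head, in its groove (pressed on at about 7.5–9.5 N), and the pliers are back upright in their stand; I confirmed both by numeric image checks and force readings, because the ten viewable pictures were used up earlier.

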